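# Fetch the bearing from behind the tools and put the tools back

## Task

The ball bearing at the back of the grey rack is wanted on the round stand, but the tape measure and the big bolt stand in its way. Stand both of them upright on the blue side mat first, then lay the bearing flat in the middle of the stand, and only after that put the tape measure and the bolt back, each upright on the very place in the rack where it stood at the start. Set things down without dropping or toppling them, and leave the marker and the hex key where they lie.

Things in the scene. Friction and masses are not known exactly. Their poses are not given: they have to be found in the camera images.
- tape_measure: Yellow tape measure with a black round face, standing on edge, loose, about 210 g. 35 mm thick along own x (solid -16 to +18 mm), 67 mm along own y (-32 to +35 mm), 61 mm high; origin in its underside, own z up. Grip it across its thickness, in the upper half. It starts on one of the rack's two yellow-outlined places (which one changes), own x along the rack's x to 0.06 rad.
- big_bolt: Grey bolt with a brown nut, standing on its head, loose. 27 mm over the head (10 mm high), 16 mm shank, nut 24 mm across its flats (along own x) between 34 and 46 mm above its foot, 64 mm high, about 120 g. Grip the nut. Origin in the middle of its underside, own z up. Starts on the rack's other outlined place, own x along the rack's x, about 11 mm beside the tape measure.
- bearing: Bright steel ball bearing lying flat, loose, 47 mm outside diameter, 14 mm high, about 106 g; origin at the centre of its underside. It starts in the stall at the back of the rack, at own x +10, y 0 mm of the rack (to 3 mm), 52 mm behind the line of the two things; grip its outer ring along the rack's x axis (the cheeks leave 12 mm at its sides).
- rack: Fixed grey sheet-steel rack; base 138 (own x) x 130 (own y) x 14 mm, origin at the centre of its underside, own -x is the open front. Two yellow-outlined places at own x -42, y +30 and -30 mm. At the back a stall for the bearing: cheeks 70 mm apart, own x -13 to +45, top 38 mm above the bench; back fence as high, at own x +64, about 30 mm behind the bearing. Rack, stand and mat trade places between starts.
- side_mat: Blue mat, fixed, 130 mm (own x) by 140 mm (own y), 14 mm thick; origin at the centre of its underside. The side area: both things fit on it side by side, e.g. at own y +35 and -35 mm.
- stand: Round low aluminium stand with a green top disc, fixed, 94 mm in diameter at the foot; the green disc (72 mm diameter) is 15 mm above the bench; origin at the centre of its underside.
- marker: White and yellow paint marker, 14 x 124 x 14 mm, lying loose beside the vice; leave it alone. Origin at the middle of its underside.
- hex_key: Dark hex key, 34 x 94 x 8 mm, lying loose near the blue battery tester; leave it alone. Origin at the middle of its underside.
Things that resemble listed ones, but are neither listed nor needed, are in the scene too. Of the things that look like the tape_measure, the largest one is meant.

How it is judged:
By the outcome, as a careful person would: the job done as asked, in the order asked, and still so for the second after the job is handed in, with the robot touching nothing.
It also fails if it takes over 112 s, if anything falls off the work surface, if the arm or the gripper's body presses on something with over 40 N, if the wrist force passes 120 N, or if a joint passes its speed limit or range.

## Robot

A 6-joint arm with a two-finger parallel gripper is mounted at the origin on a cart in front of the work surface, level with it; the furniture and walls round the work are solid. World frame = base frame: x ahead of the robot, y to its left, z up, the work surface at z = 0. Lengths are in m, angles in rad, forces in N, time in s.
With the tool pointing down it reaches from about 0.325 to 0.775 m from the base axis. Payload 5.5 kg.
Tool frame: the origin (TCP) lies at the very end of the fingers, on their centre line; the grasp point (between the pads) lies robot.grip_point_offset behind it (robot.grip_point_offset is the distance from the TCP to the grasp point, in m); z points along the fingers, y is the direction in which the jaws open and shut (so a half turn about z gives the same grasp; the last joint's range is limited). The gripper opens to 88 mm and grips with 3 to 60 N. Pads are 20 mm wide; open, the fingers measure 115 mm over their backs; the gripper's body (75 mm by 178 mm) begins 61 mm behind the grasp point.
Start: joints at [-1.283, 0.091, 1.231, -0, 1.82, -0.057], TCP at [0.203, -0.565, 0.2] pointing down, gripper open.
Joint ranges: [-2.87, 2.87], [-0.86, 2.18], [0.17, 2.46], [-1.51, 4.65], [0.06, 2.69], [-2.65, 2.65]. Speed limits (rad/s): [2.57, 2.57, 3.01, 3.14, 3.14, 3.14].

## Interface

Orientations are given as a rotation vector (axis times angle).
In Python, from plant import sensors, imaging, ticket, robot gives the robot as it stands.
- The arm moves only by the shell command python3 -m pendant 'ROWS' [FORCE]. ROWS is JSON, a list of rows, each a list of 7 numbers: the shift along the tool's x, y, z in m, then the turn, a rotation vector about the tool's x, y, z in degrees, then the closure, from 0 (fully open) to 1 (shut). A call has 1 to 10 rows; each row is the pose to reach, as a shift and turn from the pose commanded when the call began, along the tool's axes at that moment; what a row does not reach only later rows make up. A row lasts 1/10 s, in which the tool goes at most 50 mm and 8.59 degrees, less where a joint would pass 70% of its speed; a pose out of reach is approached as far as the arm can. A call with a gripper value outside its range is refused whole. The fingers move at their own pace and stop on an object; FORCE is the grip in N (left out, the last holds). Time passes only in rows, so rows that repeat a pose let the fingers close. It gives the time, the measured TCP pose, the force and the opening at its end, in the units of the state.
- sensors.get_state(): the state, without advancing time (a new reading comes with each control period).
- imaging.capture(name): name is "scene" or "top" or "wrist"; returns a dict with "image" (480x640x3 uint8, blue, green, red), "intrinsics" (3x3 intrinsics, pixels), "distortion" ([k1, k2, p1, p2, k3] as OpenCV has them; the pictures are not rectified), "pose" (4x4, takes a point from camera to world coordinates); the wrist camera has in their place "T_tool_cam" (4x4, takes a point from camera to tool coordinates, whose origin is the TCP and whose axes are the flange's). Camera axes: x right, y down, z forward; pixel columns grow to the right and rows downward; lengths in m; the calibration is good to about 2 mm. A picture is of the moment at which its call begins: read the wrist's pose just before it. There is no depth.
- ticket.job_done(): hands the job in, once; it reports no verdict.
The state is a dict: "clock": time; "joint_pos": joint angles; "qvel": joint speeds; "effort": joint torques, N m; "tool_pos": TCP position; "tool_rot": TCP orientation; "ft_force": force on the tool from outside, world axes, zero at the start; "moment": the same for the moment, N m; "finger_gap": finger opening in m.
Only numpy, scipy, OpenCV 4.12 (cv2) and the standard library are available. Lean on these libraries where they do the work, as an engineer would, in place of code of your own. Each camera call takes 0.05 s, during which the arm holds its last target.

## Working session

There is one attempt and no reset: what is moved stays moved. The work goes in short steps, Python scripts to look and compute and a shell command to move; the robot and the scene stay as the last step left them, time stands still between calls to the robot, and variables do not carry over. Pictures are saved under pics/ and viewed, and the job is handed in when it is done.

```bash
ls; mkdir -p pics; python3 - <<'E'
from plant import sensors, imaging, ticket, robot
import cv2
print(robot.grip_point_offset); print(sensors.get_state())
for n in ("scene","top","wrist"):
    c=imaging.capture(n); cv2.imwrite(f"pics/{n}0.png",c["image"])
    print(n,c["intrinsics"],c["distortion"],c.get("pose",c.get("T_tool_cam")))
E
```

```text
pics
0.0187
{'clock': 0.0, 'joint_pos': array([-1.28267008e+00,  9.18766746e-02,  1.23186473e+00, -3.22706521e-05,
        1.81977920e+00, -5.67037744e-02]), 'qvel': array([-5.51368015e-04, -5.86373995e-04,  1.26505878e-03,  1.05626777e-03,
        7.53758467e-05, -1.08031676e-03]), 'effort': array([ 2.26613593e-04, -4.46444821e+01, -4.06448042e+01,  6.98670815e-02,
        2.93969933e-02, -1.55699499e-04]), 'tool_pos': array([ 0.20271368, -0.5643693 ,  0.19900819]), 'tool_rot': array([-3.09313226e+00, -5.38637886e-01,  3.98208715e-04]), 'ft_force': array([ 0.30302228,  0.09299276, -0.21943567]), 'moment': array([0.02811922, 0.05777635, 0.04594125]), 'finger_gap': 0.08759452421309975}
scene [[606.18684472   0.         314.9512287 ]
 [  0.         606.18684472 232.86919469]
 [  0.           0.           1.        ]] [-0.20084649  0.          0.          0.          0.        ] [[-0.90368582 -0.32460833  0.27925146  0.13821405]
 [-0.42815889  0.69361337 -0.57929307  0.53385562]
 [-0.00564919 -0.64306292 -0.76579251  0.99886648]
 [ 0.          0.          0.          1.        ]]
top [[549.03424057   0.         324.52940173]
 [  0.         549.03424057 233.87303545]
 [  0.           0.           1.        ]] [0.01111697 0.         0.         0.         0.        ] [[ 0.01192706 -0.99809037  0.06060831  0.41936848]
 [-0.99959734 -0.01346188 -0.02497859 -0.17068945]
 [ 0.02574679 -0.06028598 -0.99784904  1.00497318]
 [ 0.          0.          0.          1.        ]]
wrist [[350.24082155   0.         316.67696006]
 [  0.         350.24082155 237.98069633]
 [  0.           0.           1.        ]] [-0.04804433  0.          0.          0.          0.        ] [[-7.00278637e-04 -9.57929933e-01 -2.87001311e-01  7.86545497e-02]
 [ 9.99999338e-01 -9.33000687e-04  6.74112298e-04  7.63513480e-04]
 [-9.13524769e-04 -2.87000649e-01  9.57929952e-01 -1.84214859e-01]
 [ 0.00000000e+00  0.00000000e+00  0.00000000e+00  1.00000000e+00]]
```

View pics/scene0.png

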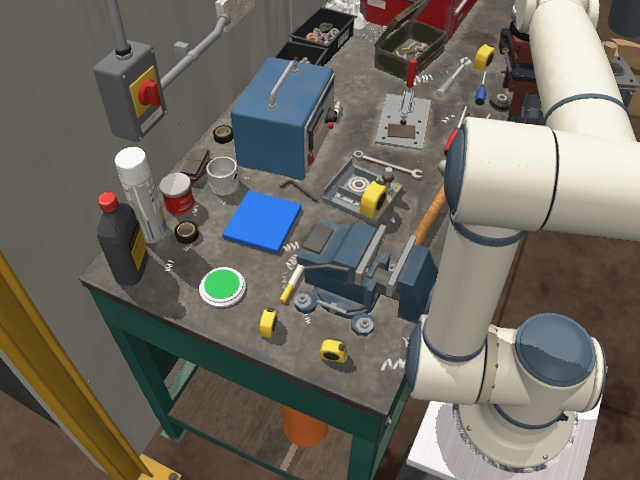

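View pics/top0.png

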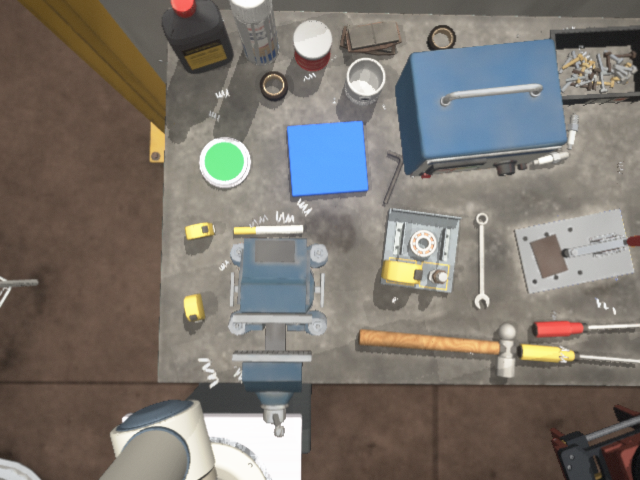

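View pics/wrist0.png

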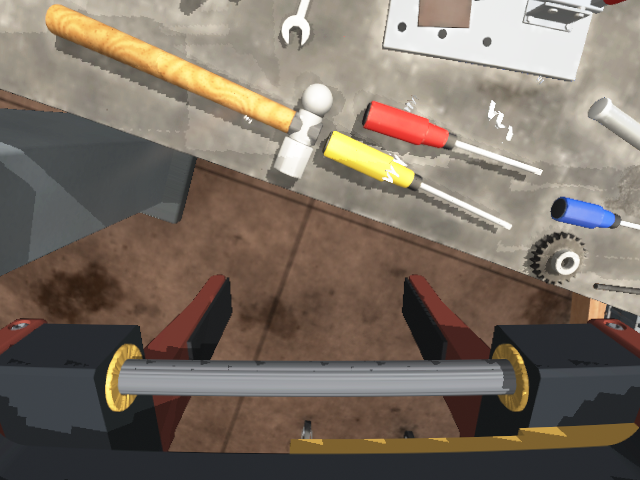

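The top view shows the rack at about (422,250), with the tape at (402,271), the bolt at (438,277) and the bearing at (424,243). The stand is at (225,162) and the mat at (328,158). 

Things that could be mistaken for the ones I want, in the top view unless noted:
- **Tape measure:** rack (402,271), bench (200,231) and (194,308), and a fourth in the scene view at (484,57).
- **Bearing:** the dark ring objects at (273,86) and (441,38), and the gear.
- **Bolt:** the bolts in the bin at (600,70).

I'm choosing the ones in the rack and will check them in a close crop.

```bash
cat > h.py <<'E'
from plant import sensors, imaging, ticket, robot
import cv2, numpy as np
from scipy.spatial.transform import Rotation as R
def cap(n):
    s=sensors.get_state(); c=imaging.capture(n)
    if n=="wrist":
        T=np.eye(4);T[:3,:3]=R.from_rotvec(s["tool_rot"]).as_matrix();T[:3,3]=s["tool_pos"]
        c["pose"]=T@c["T_tool_cam"]
    return c
def rays(c,px):
    px=np.asarray(px,float).reshape(-1,1,2)
    u=cv2.undistortPoints(px,c["intrinsics"],np.array(c["distortion"]))[:,0]
    d=np.c_[u,np.ones(len(u))]@c["pose"][:3,:3].T
    return c["pose"][:3,3],d
def onz(c,px,z):
    o,d=rays(c,px); return o+d*((z-o[2])/d[:,2])[:,None]
def tri(c1,p1,c2,p2):
    o1,d1=rays(c1,p1);o2,d2=rays(c2,p2);out=[]
    for a,b in zip(d1,d2):
        t=np.linalg.lstsq(np.c_[a,-b],o2-o1,rcond=None)[0]
        x,y=o1+a*t[0],o2+b*t[1]; out.append(np.r_[(x+y)/2,np.linalg.norm(x-y)])
    return np.array(out)
def proj(c,P):
    Ti=np.linalg.inv(c["pose"]); P=np.atleast_2d(P)
    return cv2.projectPoints(P.astype(float),cv2.Rodrigues(Ti[:3,:3])[0],Ti[:3,3],c["intrinsics"],np.array(c["distortion"]))[0][:,0]
def mask(im,lo,hi): return cv2.inRange(cv2.cvtColor(im,cv2.COLOR_BGR2HSV),lo,hi)
def crop(c,x0,y0,x1,y1,k,name):
    cv2.imwrite(name,cv2.resize(c["image"][y0:y1,x0:x1],None,fx=k,fy=k,interpolation=cv2.INTER_CUBIC))
E
python3 - <<'E'
from h import *
np.set_printoptions(precision=4,suppress=True)
t=cap("top");s=cap("scene")
crop(t,370,200,480,305,7,"pics/top_rack.png")
crop(s,310,140,420,225,7,"pics/sc_rack.png")
for nm,lo,hi in(("mat",(100,150,100),(125,255,255)),("green",(50,120,80),(75,255,255))):
  for cn,c in(("top",t),("scene",s)):
    cs=cv2.findContours(mask(c["image"],lo,hi),cv2.RETR_EXTERNAL,cv2.CHAIN_APPROX_NONE)[0]
    k=max(cs,key=cv2.contourArea); 
    if nm=="mat":
        b=cv2.boxPoints(cv2.minAreaRect(k)); 
        ap=cv2.approxPolyDP(k,6,True)[:,0]; print(nm,cn,ap.tolist()); print(onz(c,ap,.014))
    else:
        e=cv2.fitEllipse(k);print(nm,cn,e,onz(c,[e[0]],.015)); 
        if cn=="top":g=e[0]
        else: print(tri(t,[g],s,[e[0]]))
E
```

```text
mat top [[361, 121], [287, 128], [294, 196], [367, 189]]
[[ 0.6878 -0.2599  0.014 ]
 [ 0.6723 -0.1246  0.014 ]
 [ 0.5476 -0.1393  0.014 ]
 [ 0.5625 -0.2719  0.014 ]]
mat scene [[249, 190], [223, 236], [278, 252], [300, 204]]
[[ 0.687  -0.2624  0.014 ]
 [ 0.6706 -0.1205  0.014 ]
 [ 0.5445 -0.132   0.014 ]
 [ 0.563  -0.2725  0.014 ]]
green top ((223.72080993652344, 160.98680114746094), (35.642601013183594, 36.341373443603516), 95.96576690673828) [[ 0.6093 -0.0112  0.015 ]]
green scene ((221.44337463378906, 283.6086730957031), (27.430185317993164, 34.027034759521484), 79.53340148925781) [[ 0.6093 -0.012   0.015 ]]
[[ 0.609  -0.0114  0.016   0.0003]]
```

View pics/top_rack.png

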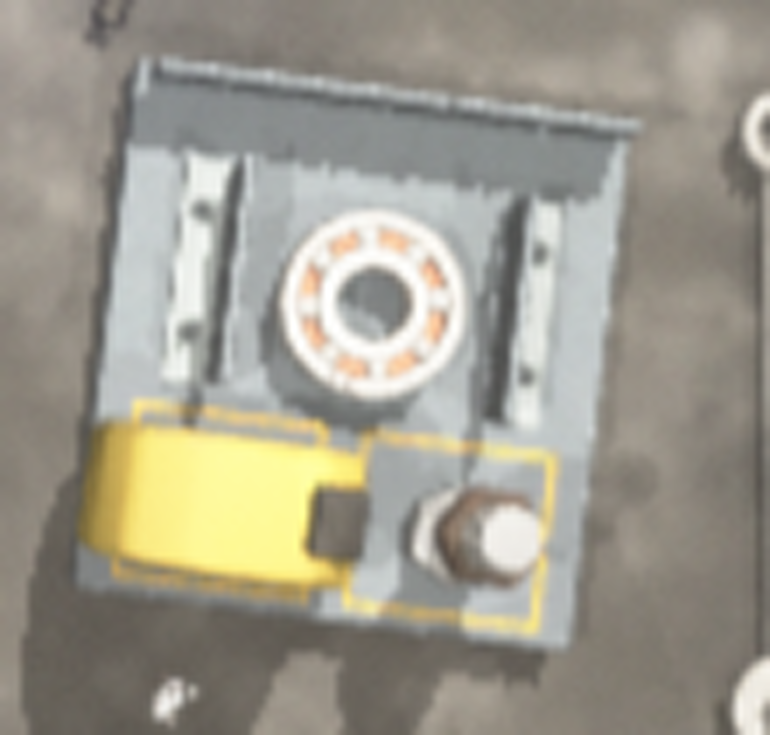

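View pics/sc_rack.png

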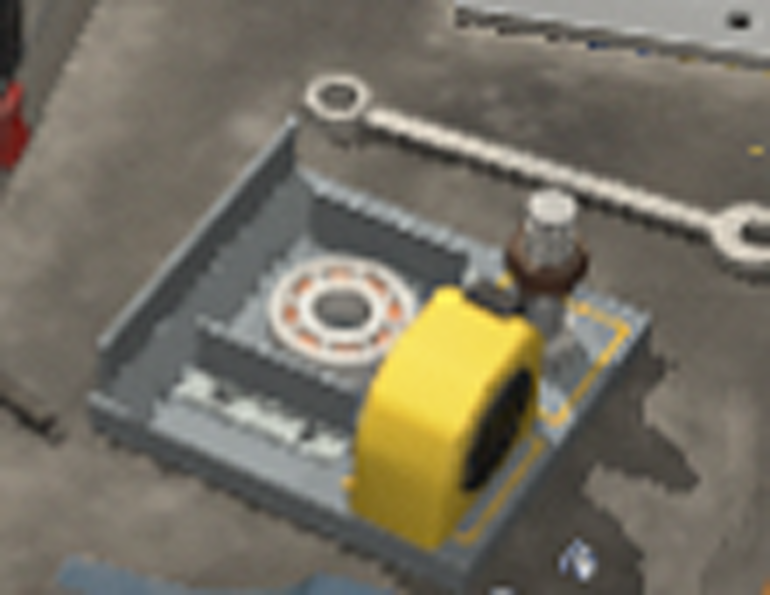

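The crop confirms it: the tape (yellow, black face to the front) is at own y +30, the bolt with brown nut at y -30, and the bearing in the stall behind them. Next I'll estimate the rack pose and bring the wrist camera over it.

```bash
cat >> h.py <<'E'
np.set_printoptions(precision=4,suppress=True)
def delta(p,head):
    """tool shift/turn to have TCP at p, pointing down, tool y at world heading head (deg)"""
    s=sensors.get_state(); M=R.from_rotvec(s["tool_rot"]).as_matrix()
    h=np.radians(head); y=np.array([np.cos(h),np.sin(h),0]); z=np.array([0,0,-1.]); G=np.c_[np.cross(y,z),y,z]
    print("shift mm",(M.T@(np.asarray(p)-s["tool_pos"])*1000).round(1),"turn deg",R.from_matrix(M.T@G).as_rotvec(degrees=True).round(2),"t",s["clock"])
def st():
    s=sensors.get_state(); M=R.from_rotvec(s["tool_rot"]).as_matrix()
    print("t",s["clock"],"p",s["tool_pos"],"yhead",np.degrees(np.arctan2(M[1,1],M[0,1])).round(2),"tilt",M[2],"F",s["ft_force"],"gap",s["finger_gap"],"q",s["joint_pos"])
E
python3 - <<'E'
from h import *
t=cap("top")
F=onz(t,[(381.1,283.6),(451.4,292.6)],.014);B=onz(t,[(390.7,208.6),(461.4,217.9)],.038)
print(F,B)
v=F[0]-F[1];print(np.degrees(np.arctan2(-v[0],v[1])),np.linalg.norm(v))
v=B[0]-B[1];print(np.degrees(np.arctan2(-v[0],v[1])),np.linalg.norm(v))
c=(F.mean(0)+B.mean(0))/2;print(c)
delta([c[0],c[1],.25],-7)
E
```

```text
[[ 0.3911 -0.2986  0.014 ]
 [ 0.3764 -0.426   0.014 ]] [[ 0.5246 -0.3119  0.038 ]
 [ 0.5098 -0.438   0.038 ]]
-6.596174843747912 0.12826559397925874
-6.684972714033946 0.12703093289812187
[ 0.4505 -0.3686  0.026 ]
shift mm [ 299.4 -100.7  -50.2] turn deg [ -0.03  -0.03 -63.24] t 0.3
```

```bash
python3 -m pendant '[[0.01,-0.003,-0.01,0,0,-3,0],[0.04,-0.01,-0.03,0,0,-10,0],[0.08,-0.02,-0.05,0,0,-18,0],[0.125,-0.035,-0.05,0,0,-26,0],[0.17,-0.05,-0.05,0,0,-34,0],[0.215,-0.065,-0.05,0,0,-42,0],[0.26,-0.08,-0.05,0,0,-50,0],[0.3,-0.09,-0.05,0,0,-56,0],[0.33,-0.098,-0.05,0,0,-61,0],[0.34,-0.1,-0.05,0,0,-63.2,0]]'
python3 -m pendant '[[0,0,0,0,0,0,0],[0,0,0,0,0,0,0]]'
python3 - <<'E'
from h import *
st(); w=cap("wrist"); cv2.imwrite("pics/w1.png",w["image"])
E
```

```text
clock: 1.3
tool_pos: [0.4911, -0.3534, 0.2497]
tool_rot: [-2.347, -2.088, -0.001]
ft_force: [-0.1, -0.7, 0.4]
finger_gap: 0.0877
clock: 1.5
tool_pos: [0.4882, -0.3564, 0.2501]
tool_rot: [-2.356, -2.078, 0.001]
ft_force: [-0.2, 0.1, -0.4]
finger_gap: 0.0879
t 1.5 p [ 0.4882 -0.3564  0.2501] yhead -7.17 tilt [-0.0004 -0.0006 -1.    ] F [-0.1699  0.1218 -0.3743] gap 0.08786100908015194 q [-0.6865  0.1205  1.1104 -0.0007  1.9109 -0.5615]
```

View pics/w1.png

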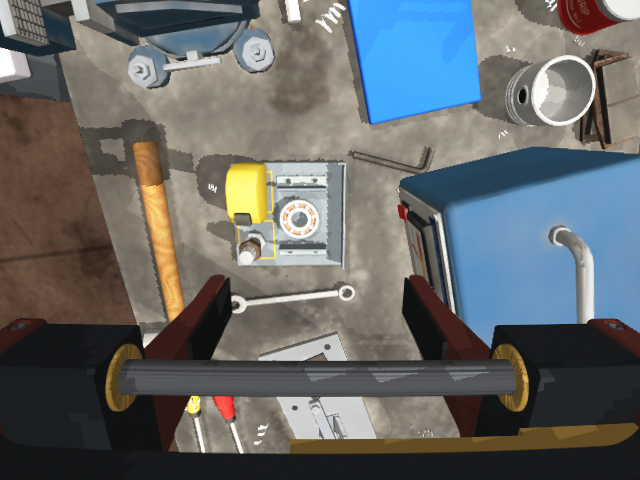

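The view shows the rack at about (290,215), tape (247,190), bolt (250,247) and bearing (298,218). I'll move closer and take two views.

```bash
python3 -m pendant '[[-0.01,-0.01,0.02,0,0,0,0],[-0.025,-0.03,0.05,0,0,0,0],[-0.034,-0.039,0.07,0,0,0.5,0],[-0.034,-0.039,0.07,0,0,0.5,0],[-0.034,-0.039,0.07,0,0,0.5,0]]'
python3 - <<'E'
from h import *
import pickle
st(); w=cap("wrist"); pickle.dump(w,open("wA.pkl","wb")); cv2.imwrite("pics/wA.png",w["image"]);st()
E
python3 -m pendant '[[-0.02,0,0,0,0,0,0],[-0.05,0,0,0,0,0,0],[-0.07,0,0,0,0,0,0],[-0.07,0,0,0,0,0,0],[-0.07,0,0,0,0,0,0]]'
python3 - <<'E'
from h import *
import pickle
st(); w=cap("wrist"); pickle.dump(w,open("wB.pkl","wb")); cv2.imwrite("pics/wB.png",w["image"])
E
```

```text
clock: 2.05
tool_pos: [0.4453, -0.3853, 0.1808]
tool_rot: [2.365, 2.067, 0.0]
ft_force: [-0.2, 0.3, 0.5]
finger_gap: 0.0875
t 2.05 p [ 0.4453 -0.3853  0.1808] yhead -7.69 tilt [ 0.0001  0.0003 -1.    ] F [-0.2184  0.3387  0.4725] gap 0.08745187508181126 q [-0.7712  0.0576  1.3     0.0003  1.7838 -0.6369]
t 2.1 p [ 0.4461 -0.3852  0.1818] yhead -7.62 tilt [-0.001   0.0018 -1.    ] F [ 0.3443 -0.3797  0.4875] gap 0.0877601960102768 q [-0.7702  0.0574  1.2984  0.0003  1.7837 -0.6371]
clock: 2.6
tool_pos: [0.4377, -0.4539, 0.1814]
tool_rot: [2.362, 2.069, 0.001]
ft_force: [0.1, 0.3, -0.6]
finger_gap: 0.0876
t 2.6 p [ 0.4377 -0.4539  0.1814] yhead -7.55 tilt [-0.0005  0.0015 -1.    ] F [ 0.0755  0.308  -0.5954] gap 0.08761645296929758 q [-0.8579  0.1697  1.1785  0.0006  1.7919 -0.726 ]
```

View pics/wA.png

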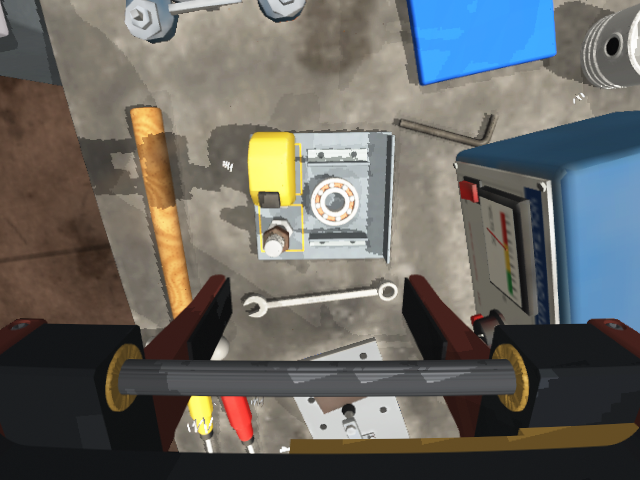

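View pics/wB.png

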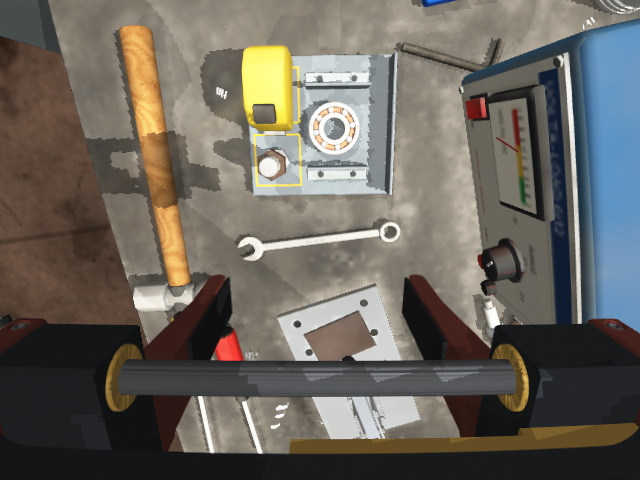

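```bash
python3 - <<'E'
from h import *
import pickle
A=pickle.load(open("wA.pkl","rb"));B=pickle.load(open("wB.pkl","rb"))
crop(A,240,120,405,270,5,"pics/wAc.png"); crop(B,235,35,405,200,4,"pics/wBc.png")
for c,(x,y,r) in((A,(335,202,30)),(B,(334,128,30))):
    print("p",c["pose"][:3,3])
    m=mask(c["image"],(20,120,120),(35,255,255)); m[230:]=0;m[:, :240]=0;m[:,300:]=0
    cs=cv2.findContours(m,cv2.RETR_EXTERNAL,cv2.CHAIN_APPROX_NONE)[0]
    k=max(cs,key=cv2.contourArea);print("tape",cv2.minAreaRect(k))
    g=cv2.cvtColor(c["image"],cv2.COLOR_BGR2GRAY)
    for th in (150,175,200):
        m=((g>th)*255).astype(np.uint8); mm=np.zeros_like(m);cv2.circle(mm,(x,y),27,255,-1);m&=mm
        cs=cv2.findContours(m,cv2.RETR_EXTERNAL,cv2.CHAIN_APPROX_NONE)[0];k=max(cs,key=cv2.contourArea);print(th,cv2.fitEllipse(k),cv2.contourArea(k))
E
```

```text
p [ 0.4558 -0.3079  0.365 ]
tape ((273.0, 180.5), (97.0, 52.0), 90.0)
150 ((335.96771240234375, 202.36190795898438), (50.56202697753906, 52.548316955566406), 38.68330764770508) 2072.5
175 ((335.84271240234375, 201.7667694091797), (48.05536651611328, 52.764198303222656), 57.123023986816406) 1960.0
200 ((335.4532470703125, 201.6642608642578), (46.689727783203125, 50.44470977783203), 75.44004821777344) 1776.5
p [ 0.4478 -0.3763  0.3655]
tape ((270.08343505859375, 87.8363037109375), (85.55259704589844, 57.14213562011719), 87.95458984375)
150 ((334.4037780761719, 128.0062255859375), (52.191410064697266, 52.984375), 176.24026489257812) 2170.5
175 ((334.587890625, 127.94806671142578), (51.697269439697266, 52.67061996459961), 14.168220520019531) 2136.5
200 ((334.3627624511719, 127.7325668334961), (50.472572326660156, 52.45207214355469), 24.373180389404297) 2075.5
```

View pics/wAc.png

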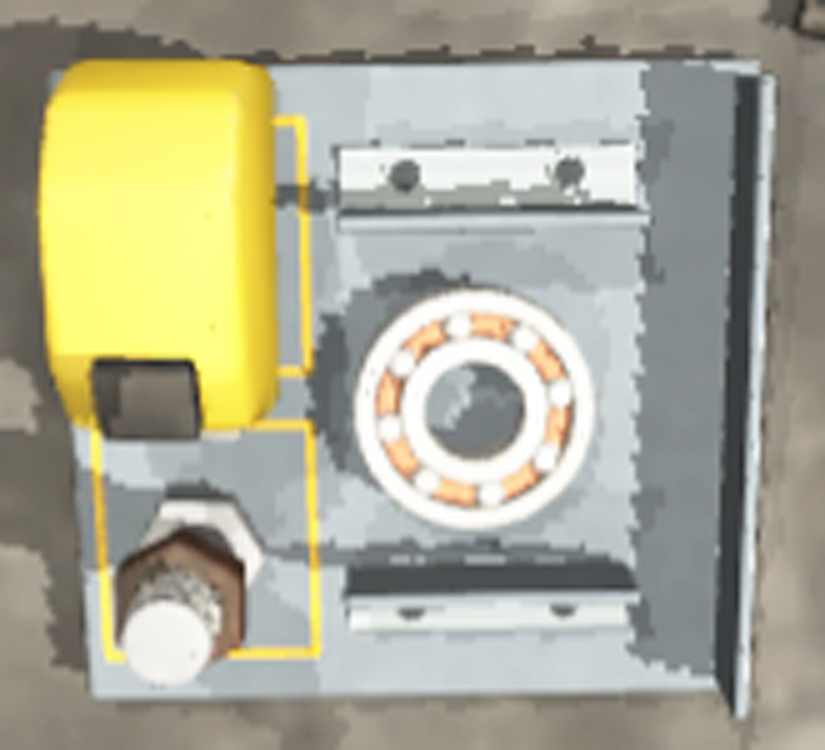

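View pics/wBc.png

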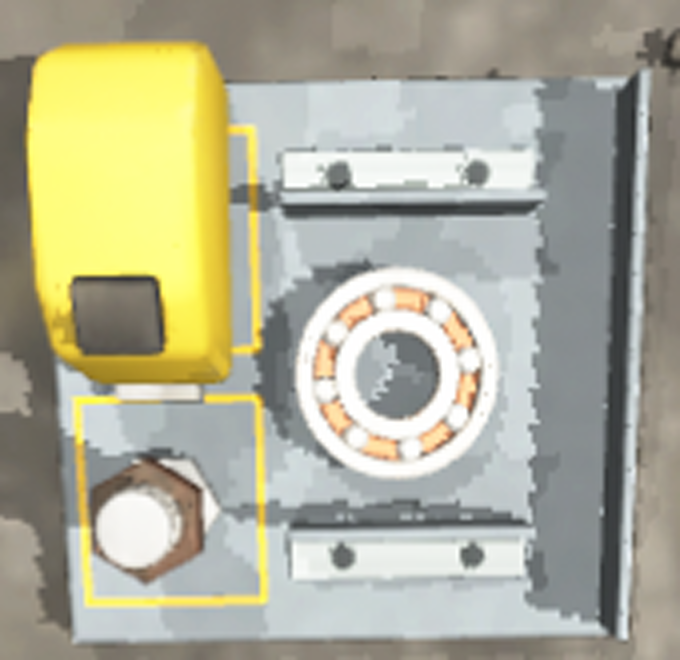

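```bash
python3 - <<'E'
from h import *
import pickle
A=pickle.load(open("wA.pkl","rb"));B=pickle.load(open("wB.pkl","rb"))
a=lambda *p:[((x+.5)/5-.5+240,(y+.5)/5-.5+120) for x,y in p]
b=lambda *p:[((x+.5)/4-.5+235,(y+.5)/4-.5+35) for x,y in p]
def show(n,pa,pb): print(n);print(tri(A,a(*pa),B,b(*pb)))
show("bolt top",[(167,642)],[(136,528)])
show("outlR",[(93,425),(317,425),(320,657),(107,657)],[(75,400),(262,397),(268,603),(87,605)])
show("outlL",[(304,118),(308,375)],[(254,128),(260,352)])
show("front-right, fence R top",[(95,697),(740,715)],[(75,640),(622,638)])
show("cheek tops L: fl,rl,  R: fl fr rr rl",[(338,147),(635,147),(345,597),(350,628),(635,628),(635,597)],[(282,152),(535,152),(290,533),(293,580),(525,573),(527,530)])
show("clip",[(93,360),(195,365),(200,430),(103,437)],[(73,278),(158,278),(163,352),(78,353)])
print("bear",tri(A,[(335.7,202)],B,[(334.5,127.9)]),onz(A,[(335.7,202)],.028),onz(B,[(334.5,127.9)],.028))
print("out on plane",onz(A,a((93,425),(317,425),(320,657),(107,657),(304,118),(308,375)),.014),onz(B,b((75,400),(262,397),(268,603),(87,605),(254,128),(260,352)),.014))
print("tape R/L edge at .05",onz(A,a((277,250),(40,230)),.05),onz(B,b((228,200),(30,150)),.05))
E
```

```text
bolt top
[[ 0.4061 -0.3972  0.0781  0.0004]]
outlR
[[ 0.3871 -0.3697  0.0114  0.    ]
 [ 0.4328 -0.3752  0.0151  0.0004]
 [ 0.4266 -0.4245  0.015   0.0005]
 [ 0.3812 -0.4193  0.0123  0.0001]]
outlL
[[ 0.4392 -0.3151  0.0128  0.0002]
 [ 0.4332 -0.3648  0.0159  0.0009]]
front-right, fence R top
[[ 0.377  -0.4275  0.0132  0.0003]
 [ 0.5099 -0.4407  0.037   0.0003]]
cheek tops L: fl,rl,  R: fl fr rr rl
[[ 0.445  -0.3214  0.0145  0.    ]
 [ 0.5026 -0.3291  0.0156  0.0007]
 [ 0.4351 -0.4063  0.0346  0.0007]
 [ 0.4335 -0.4201  0.0115  0.0004]
 [ 0.4914 -0.4248  0.0214  0.0016]
 [ 0.4904 -0.4125  0.0389  0.0012]]
clip
[[ 0.4014 -0.3479  0.0738  0.0003]
 [ 0.4185 -0.3505  0.0773  0.    ]
 [ 0.4159 -0.3638  0.0648  0.    ]
 [ 0.3995 -0.3618  0.0694  0.0004]]
bear [[ 0.4655 -0.3741  0.0295  0.0005]] [[ 0.4658 -0.3745  0.028 ]] [[ 0.4653 -0.3741  0.028 ]]
out on plane [[ 0.3877 -0.3692  0.014 ]
 [ 0.4329 -0.3754  0.014 ]
 [ 0.4263 -0.4248  0.014 ]
 [ 0.3815 -0.4188  0.014 ]
 [ 0.4392 -0.3151  0.014 ]
 [ 0.4326 -0.365   0.014 ]] [[ 0.3876 -0.3697  0.014 ]
 [ 0.4325 -0.3751  0.014 ]
 [ 0.4268 -0.4247  0.014 ]
 [ 0.3816 -0.4191  0.014 ]
 [ 0.4393 -0.3153  0.014 ]
 [ 0.4335 -0.3648  0.014 ]]
tape R/L edge at .05 [[ 0.4328 -0.3362  0.05  ]
 [ 0.3916 -0.327   0.05  ]] [[ 0.4328 -0.3347  0.05  ]
 [ 0.3934 -0.3194  0.05  ]]
```

Heights check out: bolt top 0.078, outline 0.014, bearing top 0.029. The poses are:

| Item | Position or angle |
|---|---|
| Rack yaw | about -6.7° |
| Bolt | (.4065,-.3973) |
| Tape place | (.414,-.3377), body mid x about .413 |
| Bearing | (.4655,-.3742) |

Tape first.

```bash
python3 - <<'E'
from h import *
delta([.413,-.337,.12],-7);delta([.413,-.337,.045],-7)
E
```

```text
shift mm [112.2 -39.8  61.2] turn deg [ 0.08  0.03 -0.51] t 2.65
shift mm [112.3 -39.9 136.2] turn deg [ 0.08  0.03 -0.51] t 2.65
```

```bash
python3 -m pendant '[[0.02,-0.01,0.01,0,0,-0.5,0.3],[0.055,-0.02,0.03,0,0,-0.5,0.3],[0.09,-0.033,0.05,0,0,-0.5,0.3],[0.108,-0.039,0.061,0,0,-0.5,0.3],[0.1122,-0.0398,0.061,0,0,-0.5,0.3],[0.1122,-0.0398,0.061,0,0,-0.5,0.3],[0.1122,-0.0398,0.061,0,0,-0.5,0.3]]'
python3 - <<'E'
from h import *
st(); w=cap("wrist"); cv2.imwrite("pics/w2.png",w["image"]);delta([.413,-.337,.045],-7)
E
```

```text
clock: 3.35
tool_pos: [0.413, -0.3383, 0.1207]
tool_rot: [2.351, 2.079, 0.0]
ft_force: [-0.5, -0.3, 0.1]
finger_gap: 0.0615
t 3.35 p [ 0.413  -0.3383  0.1207] yhead -7.03 tilt [-0.0017  0.0021 -1.    ] F [-0.5435 -0.284   0.1449] gap 0.06153962231533098 q [-0.7499 -0.0913  1.5533 -0.0002  1.6769 -0.6273]
shift mm [ 1.6 -0.2 75.5] turn deg [ 0.1   0.09 -0.05] t 3.4
```

View pics/w2.png

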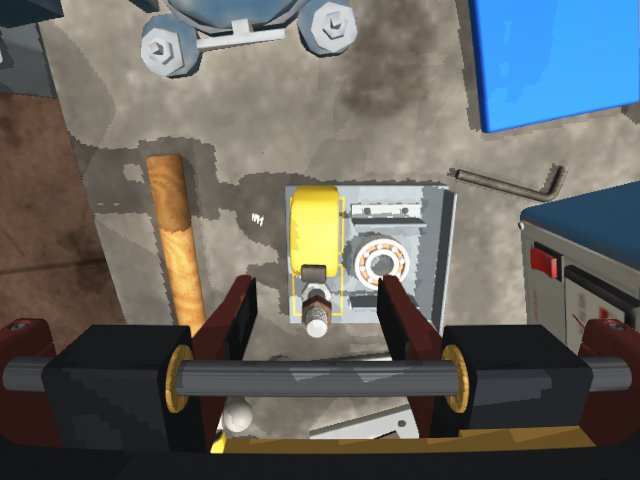

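```bash
python3 -m pendant '[[0.0005,0,0.02,0,0,0,0.3],[0.001,0,0.045,0,0,0,0.3],[0.001,0,0.065,0,0,0,0.3],[0.001,0,0.075,0,0,0,0.3],[0.001,0,0.0755,0,0,0,0.3],[0.001,0,0.0755,0,0,0,0.3]]'
python3 -m pendant '[[0,0,0,0,0,0,0.45],[0,0,0,0,0,0,0.6],[0,0,0,0,0,0,0.7],[0,0,0,0,0,0,0.75],[0,0,0,0,0,0,0.75],[0,0,0,0,0,0,0.75]]' 20
python3 - <<'E'
from h import *
st()
E
```

```text
clock: 4.0
tool_pos: [0.4127, -0.3373, 0.0446]
tool_rot: [2.353, 2.08, 0.0]
ft_force: [-0.1, 0.5, -0.8]
finger_gap: 0.0615
clock: 4.6
tool_pos: [0.4125, -0.3367, 0.0441]
tool_rot: [2.353, 2.08, 0.0]
ft_force: [-0.5, 0.2, 3.2]
finger_gap: 0.0341
t 4.6 p [ 0.4125 -0.3367  0.0441] yhead -7.04 tilt [-0.0005  0.0006 -1.    ] F [-0.4761  0.1819  3.244 ] gap 0.034069212566795855 q [-0.7485 -0.0654  1.6651 -0.      1.5411 -0.6256]
```

```bash
python3 -m pendant '[[0,0,0,0,0,0,0.8],[0,0,0,0,0,0,0.8],[0,0,-0.005,0,0,0,0.8],[0,0,-0.02,0,0,0,0.8],[0,0,-0.045,0,0,0,0.8],[0,0,-0.075,0,0,0,0.8],[0,0,-0.1,0,0,0,0.8],[0,0,-0.11,0,0,0,0.8],[0,0,-0.11,0,0,0,0.8]]' 30
python3 - <<'E'
from h import *
st()
t=cap("top");s=cap("scene");cv2.imwrite("pics/s3.png",s["image"])
crop(t,380,20,590,195,4,"pics/t_tester.png");crop(s,220,40,350,185,5,"pics/s_tester.png")
E
```

```text
clock: 5.5
tool_pos: [0.4129, -0.3371, 0.1557]
tool_rot: [2.351, 2.079, 0.0]
ft_force: [-0.1, -0.2, -1.3]
finger_gap: 0.0335
t 5.5 p [ 0.4129 -0.3371  0.1557] yhead -7.04 tilt [-0.0019  0.0027 -1.    ] F [-0.1365 -0.184  -1.295 ] gap 0.0335114562336788 q [-0.7485 -0.097   1.497  -0.      1.7383 -0.6256]
```

View pics/t_tester.png

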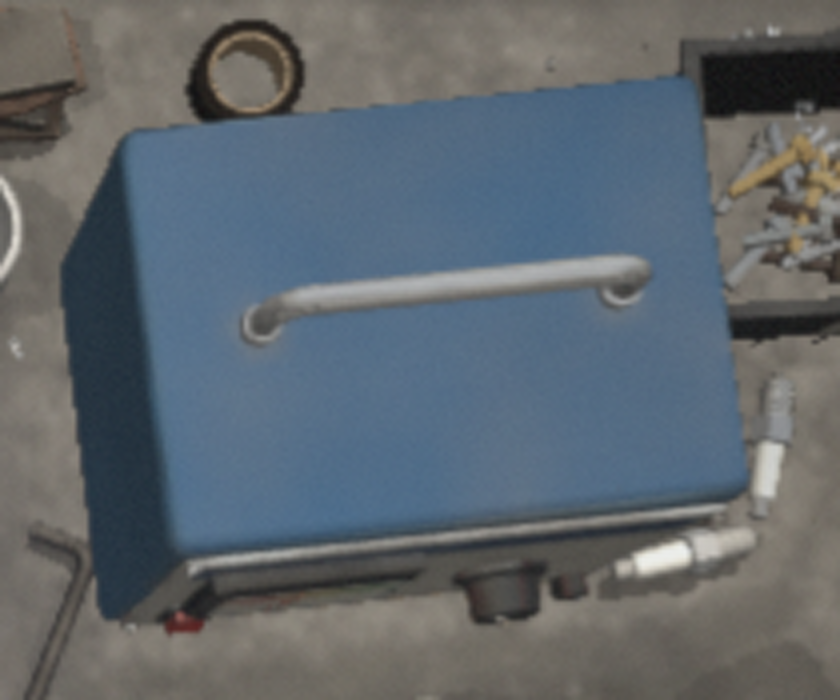

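View pics/s_tester.png

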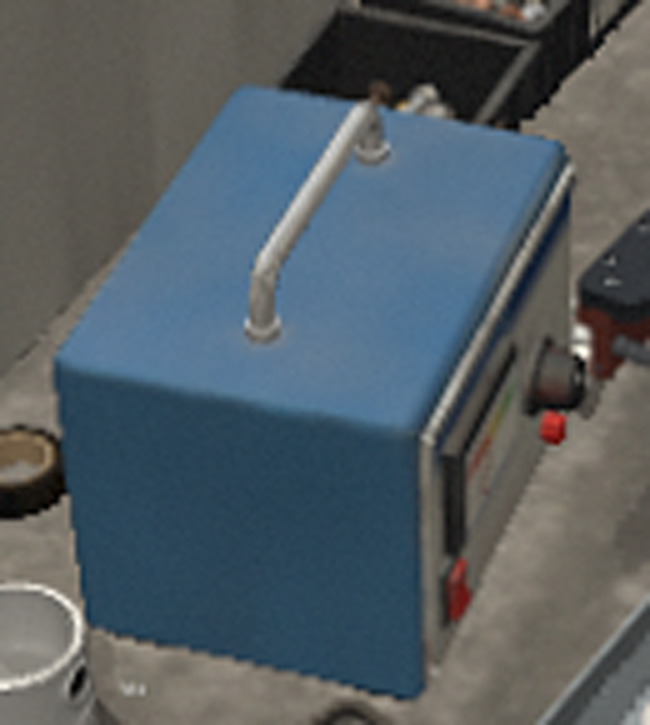

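View pics/s3.png

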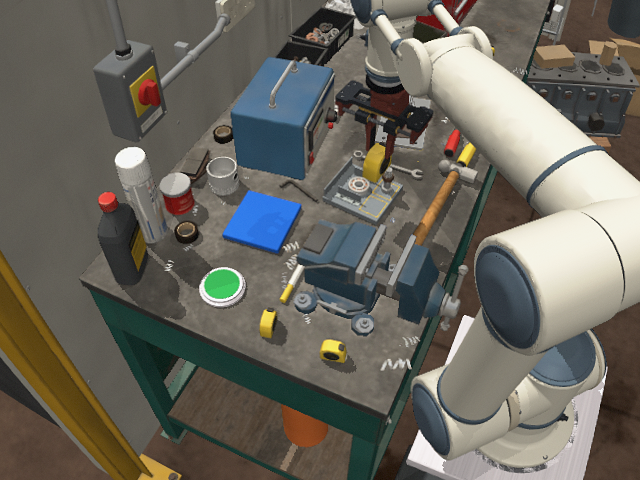

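```bash
python3 - <<'E'
from h import *
t=cap("top");s=cap("scene")
print(onz(t,[(405,173.7),(395.5,86)],0))
print(tri(t,[(380+178/4,20+550/4)],s,[(220+422/5,40+435/5)]))
c=np.array([.617,-.198]);h=np.radians(6.6);x=np.array([np.cos(h),np.sin(h)]);y=np.array([-x[1],x[0]])
for d in(30,-33):print(c+y*d/1000)
delta([*(c+y*.030),.155],6.6)
E
```

```text
[[ 0.5941 -0.3437  0.    ]
 [ 0.7591 -0.3252  0.    ]]
[[ 0.5874 -0.3452  0.1712  0.0054]]
[ 0.6136 -0.1682]
[ 0.6208 -0.2308]
shift mm [191.3 179.7  -3.5] turn deg [ -0.14  -0.12 -13.64] t 5.7
```

Tester face is at y≈-.335 with top .171, so the mat places are clear of it. The scene view shows the tape held upright. Carrying it to mat place (.6136,-.1682).

```bash
python3 -m pendant '[[0.005,0.005,0,0,0,-0.5,0.8],[0.02,0.019,0,0,0,-1.5,0.8],[0.045,0.042,0,0,0,-3,0.8],[0.075,0.07,0,0,0,-5,0.8],[0.105,0.1,0,0,0,-7.5,0.8],[0.135,0.128,0,0,0,-10,0.8],[0.16,0.152,0,0,0,-12,0.8],[0.18,0.17,0,0,0,-13,0.8],[0.189,0.178,0,0,0,-13.6,0.8],[0.1913,0.1797,0,0,0,-13.6,0.8]]' 30
python3 -m pendant '[[0,0,0,0,0,0,0.8],[0,0,0.01,0,0,0,0.8],[0,0,0.03,0,0,0,0.8],[0,0,0.055,0,0,0,0.8],[0,0,0.08,0,0,0,0.8],[0,0,0.095,0,0,0,0.8],[0,0,0.1,0,0,0,0.8],[0,0,0.1,0,0,0,0.8],[0,0,0.1,0,0,0,0.8]]'
python3 - <<'E'
from h import *
st();s=cap("scene");crop(s,200,150,330,260,6,"pics/s4.png")
delta([.6136,-.1682,.0455],6.6)
E
```

```text
clock: 6.7
tool_pos: [0.6145, -0.1675, 0.1524]
tool_rot: [-2.087, -2.346, 0.001]
ft_force: [0.1, -0.4, -2.2]
finger_gap: 0.0335
clock: 7.6
tool_pos: [0.6147, -0.1692, 0.0552]
tool_rot: [2.09, 2.343, 0.001]
ft_force: [0.6, 0.1, -1.5]
finger_gap: 0.0334
t 7.6 p [ 0.6147 -0.1692  0.0552] yhead 6.53 tilt [-0.0009  0.002  -1.    ] F [ 0.5681  0.0906 -1.5128] gap 0.03341061107602814 q [-0.322   0.2081  1.3588  0.      1.5725 -0.436 ]
shift mm [ 1.1 -1.2  9.9] turn deg [ 0.14  0.07 -0.06] t 7.65
```

View pics/s4.png

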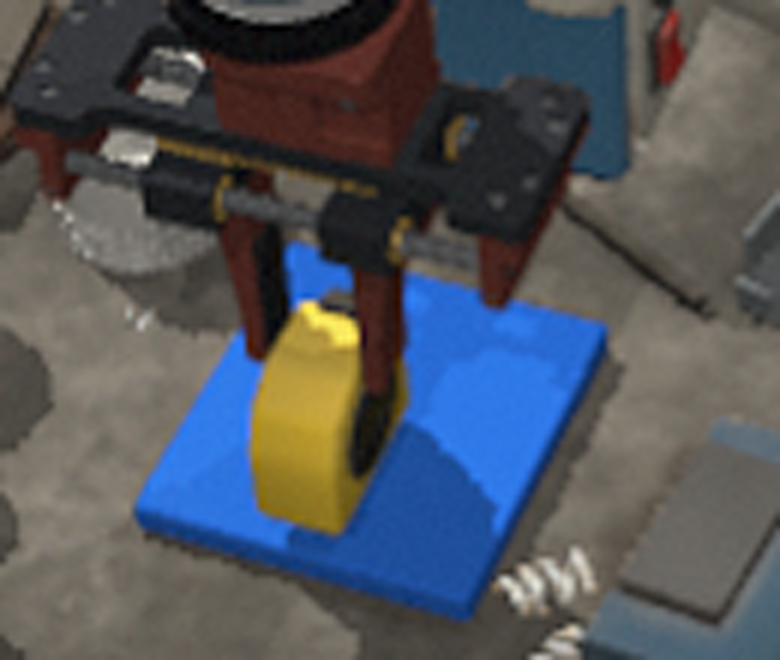

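The tape is upright above the mat. Lowering by feel.

```bash
python3 -m pendant '[[0,0,0.003,0,0,0,0.8],[0,0,0.006,0,0,0,0.8],[0,0,0.0085,0,0,0,0.8],[0,0,0.0095,0,0,0,0.8],[0,0,0.0095,0,0,0,0.8],[0,0,0.0095,0,0,0,0.8]]'
python3 -m pendant '[[0,0,0.001,0,0,0,0.8],[0,0,0.001,0,0,0,0.8]]'
```

```text
clock: 8.25
tool_pos: [0.6141, -0.1687, 0.0442]
tool_rot: [-2.091, -2.345, -0.0]
ft_force: [-1.2, -0.6, -0.8]
finger_gap: 0.0336
clock: 8.45
tool_pos: [0.6143, -0.1688, 0.0441]
tool_rot: [2.09, 2.344, 0.0]
ft_force: [-2.5, 0.3, 4.3]
finger_gap: 0.0335
```

Contact (+6 N). Release gently and rise.

```bash
python3 -m pendant '[[0,0,0,0,0,0,0.58],[0,0,0,0,0,0,0.5],[0,0,0,0,0,0,0.4],[0,0,0,0,0,0,0.35],[0,0,0,0,0,0,0.3],[0,0,0,0,0,0,0.3]]'
python3 -m pendant '[[0,0,-0.01,0,0,0,0.3],[0,0,-0.03,0,0,0,0.3],[0,0,-0.06,0,0,0,0.3],[0,0,-0.09,0,0,0,0.3],[0,0,-0.11,0,0,0,0.3],[0,0,-0.12,0,0,0,0.3],[0,0,-0.12,0,0,0,0.3]]'
python3 - <<'E'
from h import *
st();s=cap("scene");crop(s,200,150,330,260,6,"pics/s5.png")
w=cap("wrist");cv2.imwrite("pics/w5.png",w["image"])
delta([.4068,-.3973,.16],-6.7)
E
```

```text
clock: 9.05
tool_pos: [0.6141, -0.1688, 0.043]
tool_rot: [-2.091, -2.345, 0.0]
ft_force: [-0.1, 0.1, -0.6]
finger_gap: 0.0611
clock: 9.75
tool_pos: [0.6149, -0.169, 0.1655]
tool_rot: [2.089, 2.342, 0.002]
ft_force: [-0.7, 0.3, 1.4]
finger_gap: 0.0613
t 9.75 p [ 0.6149 -0.169   0.1655] yhead 6.55 tilt [-0.0016  0.0033 -1.    ] F [-0.7013  0.2925  1.3823] gap 0.061328758534494106 q [-0.3216  0.1856  1.1888  0.      1.7635 -0.436 ]
shift mm [-203.5 -231.8    2.3] turn deg [-0.06 -0.02 13.26] t 9.85
```

View pics/w5.png

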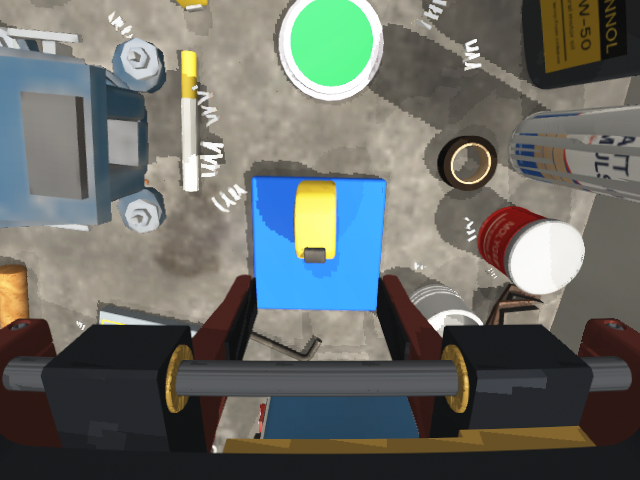

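View pics/s5.png

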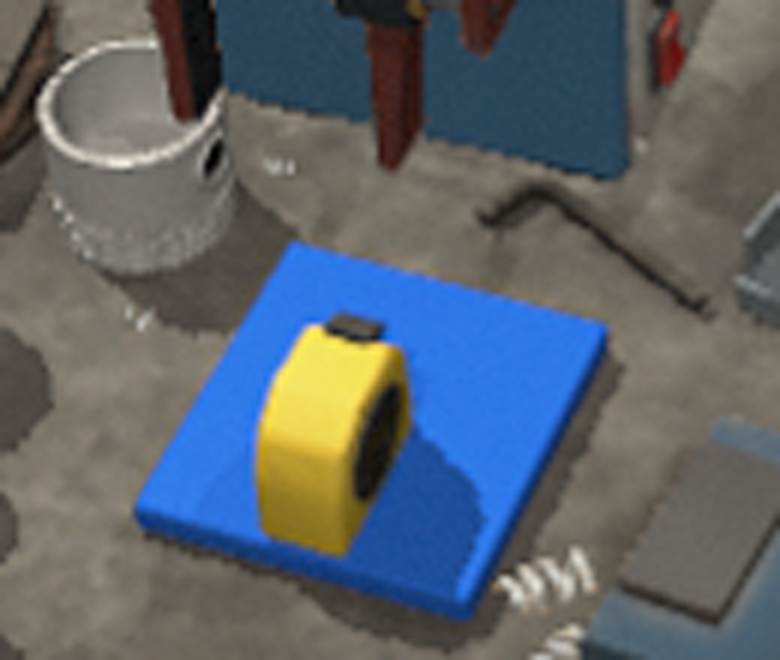

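The tape stands upright on the mat: (316,220) in the wrist view, and fully on the mat in the scene view. Next the bolt.

```bash
python3 -m pendant '[[-0.01,-0.012,0,0,0,0.5,0.4],[-0.032,-0.036,0,0,0,2,0.5],[-0.062,-0.07,0,0,0,4,0.55],[-0.094,-0.107,0,0,0,6,0.55],[-0.126,-0.144,0,0,0,8.5,0.55],[-0.158,-0.18,0,0,0,10.5,0.55],[-0.184,-0.21,0,0,0,12,0.55],[-0.2,-0.228,0,0,0,13,0.55],[-0.2035,-0.2318,0.002,0,0,13.2,0.55],[-0.2035,-0.2318,0.002,0,0,13.2,0.55]]'
python3 -m pendant '[[0,0,0.01,0,0,0,0.55],[0,0,0.03,0,0,0,0.55],[0,0,0.04,0,0,0,0.55],[0,0,0.04,0,0,0,0.55],[0,0,0.04,0,0,0,0.55]]'
python3 - <<'E'
from h import *
st();w=cap("wrist");cv2.imwrite("pics/w6.png",w["image"])
print(proj(w,[[.4065,-.3973,.078],[.4065,-.3973,.054]]))
delta([.4066,-.3973,.040],-6.7)
E
```

```text
clock: 10.85
tool_pos: [0.4058, -0.3976, 0.1596]
tool_rot: [-2.347, -2.085, -0.0]
ft_force: [0.5, 0.6, 0.7]
finger_gap: 0.0394
clock: 11.35
tool_pos: [0.4075, -0.3967, 0.121]
tool_rot: [-2.345, -2.09, -0.0]
ft_force: [0.9, -0.1, 0.2]
finger_gap: 0.0395
t 11.35 p [ 0.4075 -0.3967  0.121 ] yhead -6.58 tilt [ 0.0005 -0.0004 -1.    ] F [ 0.8669 -0.1257  0.1546] gap 0.03950423087479154 q [-0.8319  0.0062  1.458   0.0001  1.678  -0.7171]
[[315.134  252.6562]
 [315.2635 242.2   ]]
shift mm [-0.2 -1.  81.7] turn deg [0.03 0.02 0.11] t 11.4
```

View pics/w6.png

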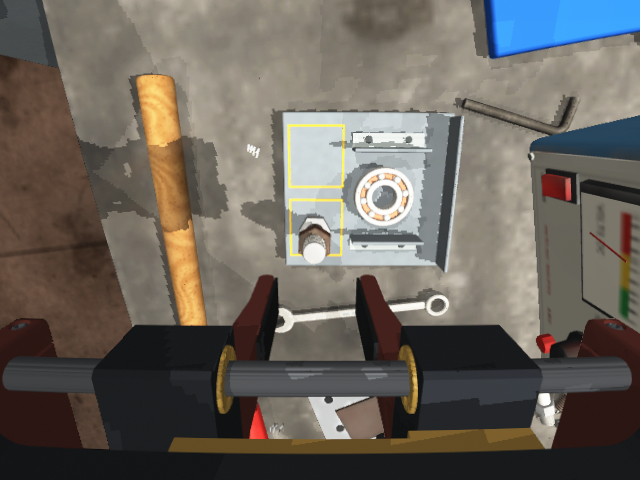

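The bolt top is seen at (314,252), predicted (315,253). Descending and gripping the nut.

```bash
python3 -m pendant '[[0,-0.0012,0.02,0,0,0,0.56],[0,-0.0014,0.045,0,0,0,0.57],[0,-0.0014,0.067,0,0,0,0.58],[0,-0.0014,0.078,0,0,0,0.58],[0,-0.0014,0.081,0,0,0,0.58],[0,-0.0014,0.081,0,0,0,0.58],[0,-0.0014,0.081,0,0,0,0.58]]'
python3 -m pendant '[[0,0,0,0,0,0,0.65],[0,0,0,0,0,0,0.7],[0,0,0,0,0,0,0.75],[0,0,0,0,0,0,0.8],[0,0,0,0,0,0,0.85],[0,0,0,0,0,0,0.85]]' 20
python3 - <<'E'
from h import *
st()
E
```

```text
clock: 12.1
tool_pos: [0.4063, -0.3979, 0.0418]
tool_rot: [2.345, 2.087, -0.0]
ft_force: [-0.1, -0.3, -0.0]
finger_gap: 0.037
clock: 12.7
tool_pos: [0.4056, -0.3973, 0.0402]
tool_rot: [2.346, 2.089, -0.0]
ft_force: [-0.0, 0.3, 1.3]
finger_gap: 0.0143
t 12.7 p [ 0.4056 -0.3973  0.0402] yhead -6.65 tilt [-0.0001 -0.0001 -1.    ] F [-0.0261  0.2994  1.3151] gap 0.01428341038670278 q [-0.8348  0.0328  1.5751 -0.0001  1.5337 -0.7188]
```

The gap is 14 mm, not 24, so the pads aren't on the nut. Looking before moving.

```bash
python3 - <<'E'
from h import *
st();w=cap("wrist");crop(w,220,160,420,320,4,"pics/w7.png")
s=cap("scene");crop(s,320,110,430,220,7,"pics/s7.png");st()
E
```

```text
t 12.7 p [ 0.4056 -0.3973  0.0402] yhead -6.65 tilt [-0.0001 -0.0001 -1.    ] F [-0.0261  0.2994  1.3151] gap 0.01428341038670278 q [-0.8348  0.0328  1.5751 -0.0001  1.5337 -0.7188]
t 12.8 p [ 0.4056 -0.3973  0.0402] yhead -6.65 tilt [-0.0001 -0.0001 -1.    ] F [-0.4542  0.044   0.724 ] gap 0.014955461456070433 q [-0.8349  0.0328  1.5751 -0.0001  1.5337 -0.7188]
```

View pics/w7.png

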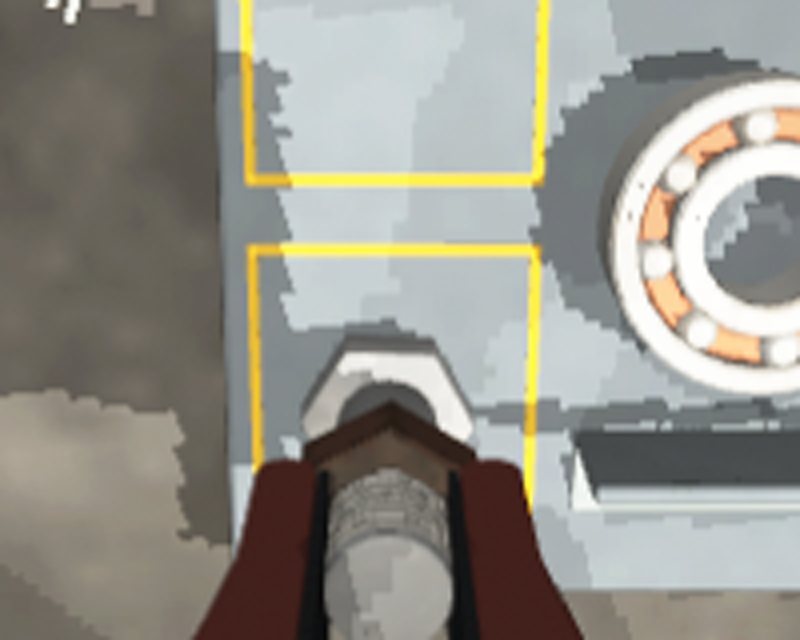

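View pics/s7.png

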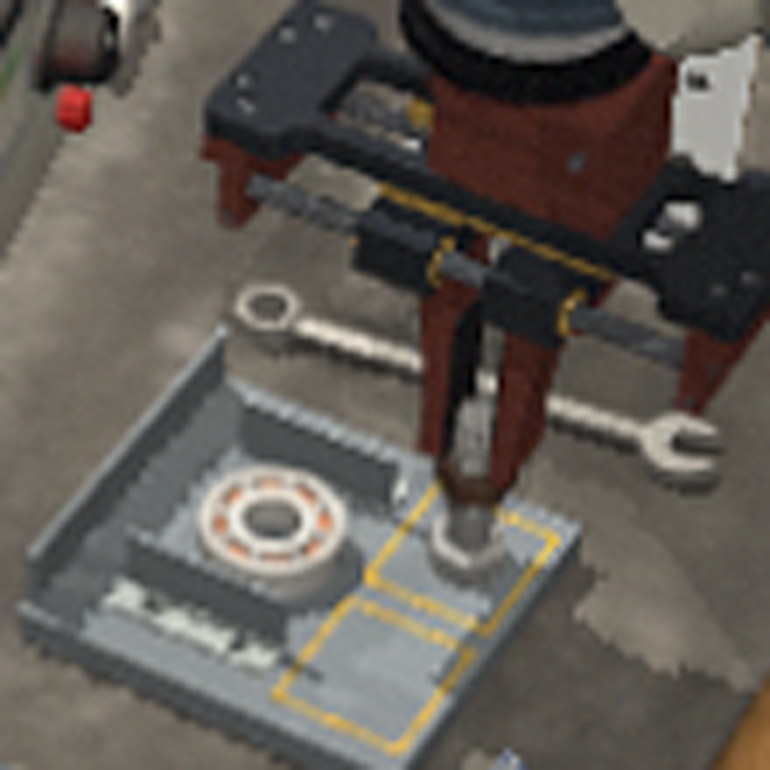

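```bash
python3 - <<'E'
from h import *
s=cap("scene");w=cap("wrist")
p=sensors.get_state()["tool_pos"]
P=np.array([[.4058,-.3973,z] for z in(.014,.048,.060,.078)]+[[*(p[:2]+np.array([.993,-.116])*d),z] for z in(.040,.060) for d in(-.0075,.0075,-.02,.02)])
for c,n,(x0,y0,k,x1,y1) in((s,"s",(320,110,7,430,220)),(w,"w",(220,160,4,420,320))):
    q=proj(c,P); im=cv2.resize(c["image"][y0:y1,x0:x1],None,fx=k,fy=k,interpolation=cv2.INTER_CUBIC)
    for i,(u,v) in enumerate(q):
        cv2.circle(im,(int((u-x0+.5)*k),int((v-y0+.5)*k)),4,[(0,255,0),(255,0,255),(255,255,0)][i//4],2)
    cv2.imwrite(f"pics/{n}8.png",im)
E
```

```text
(no output)
```

View pics/s8.png

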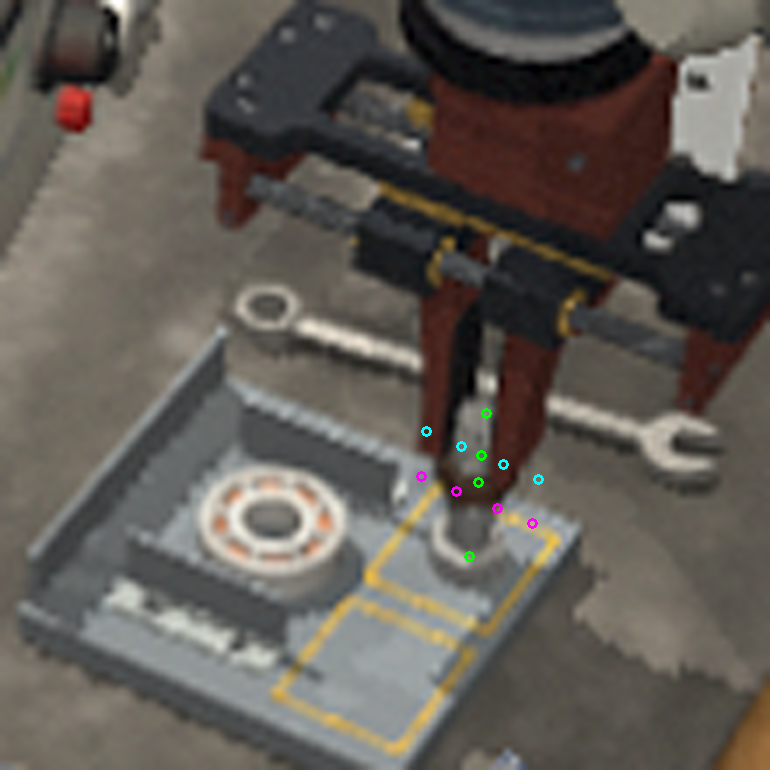

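View pics/w8.png

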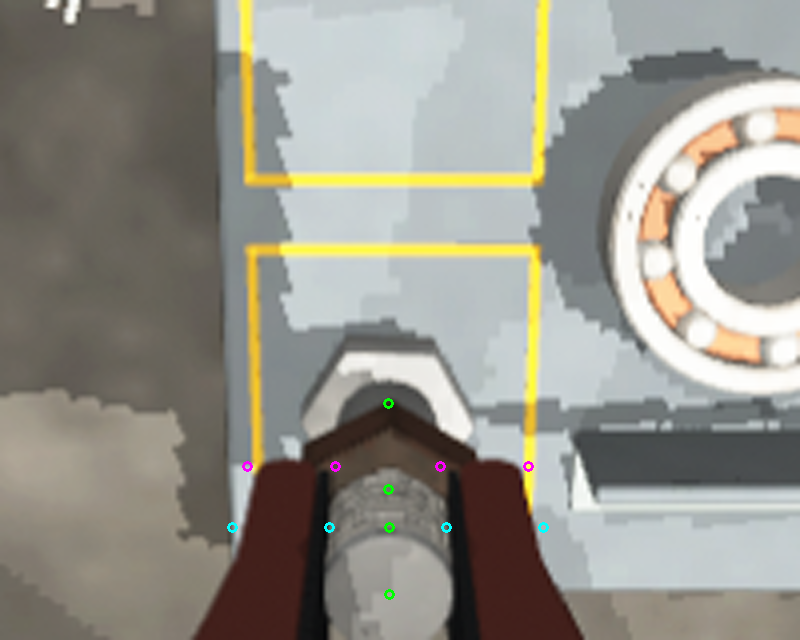

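```bash
python3 - <<'E'
from h import *
import pickle
A=pickle.load(open("wA.pkl","rb"));B=pickle.load(open("wB.pkl","rb"))
crop(A,255,215,305,262,14,"pics/nA.png");crop(B,250,145,300,190,14,"pics/nB.png")
E
python3 -m pendant '[[0,0,0,0,0,0,0.75],[0,0,0,0,0,0,0.65],[0,0,0,0,0,0,0.6],[0,0,0,0,0,0,0.6],[0,0,0,0,0,0,0.6]]'
```

```text
clock: 13.4
tool_pos: [0.4057, -0.3972, 0.0401]
tool_rot: [-2.346, -2.089, 0.0]
ft_force: [-0.7, -0.1, 0.5]
finger_gap: 0.0348
```

View pics/nA.png

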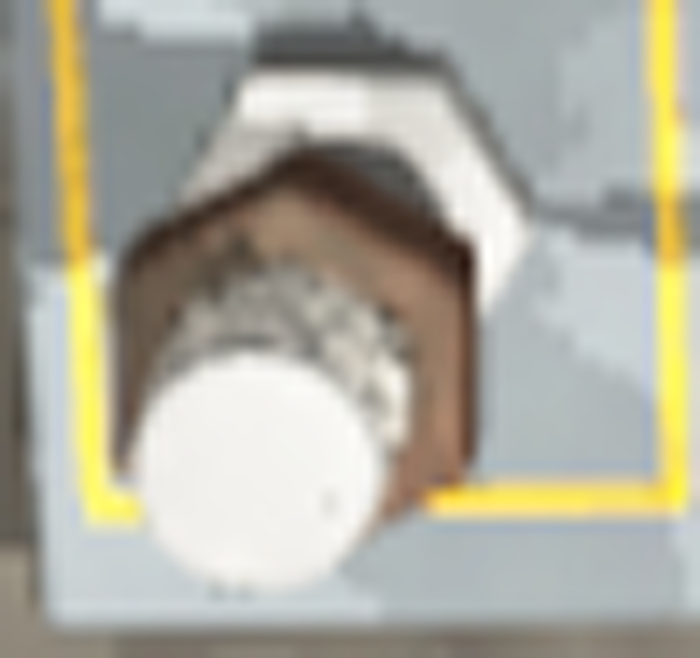

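View pics/nB.png

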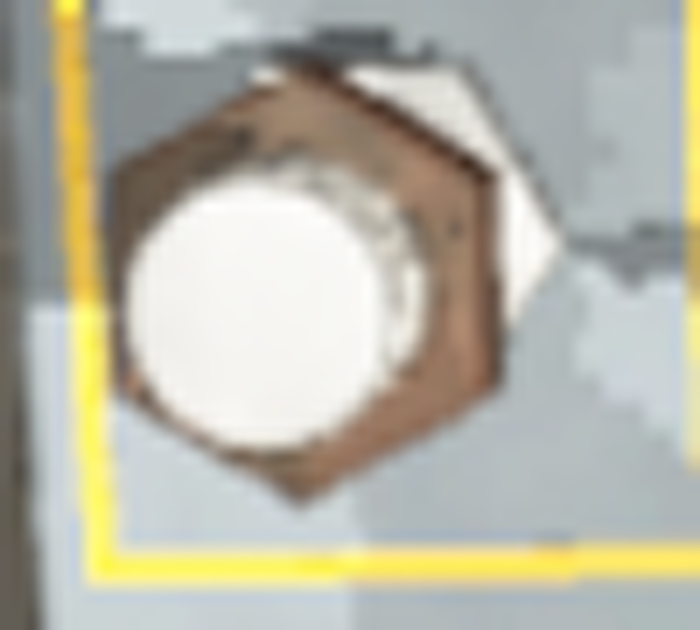

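```bash
python3 - <<'E'
from h import *
import pickle
A=pickle.load(open("wA.pkl","rb"));B=pickle.load(open("wB.pkl","rb"))
a=lambda p:[((x+.5)/14-.5+255,(y+.5)/14-.5+215) for x,y in p]
b=lambda p:[((x+.5)/14-.5+250,(y+.5)/14-.5+145) for x,y in p]
print(tri(A,a([(295,185),(465,268),(468,470),(125,265),(260,470)]),B,b([(302,78),(490,188),(497,380),(115,172),(255,312)])))
E
```

```text
[[ 0.4076 -0.3853  0.0556  0.0001]
 [ 0.4174 -0.3937  0.0509  0.0004]
 [ 0.4168 -0.4046  0.0607  0.0007]
 [ 0.3952 -0.3894  0.0546  0.0005]
 [ 0.4058 -0.3973  0.078   0.0004]]
```

Nut top triangulates to roughly .055 and the views suggest the fingertips sit about 10 mm above the nominal TCP. I'll descend in small steps, feeling for contact, with a narrow opening to clear the cheek.

```bash
python3 -m pendant '[[0,0,0,0,0,0,0.635],[0,0,0.002,0,0,0,0.635],[0,0,0.004,0,0,0,0.635],[0,0,0.005,0,0,0,0.635],[0,0,0.005,0,0,0,0.635]]'
python3 -m pendant '[[0,0,0.002,0,0,0,0.635],[0,0,0.004,0,0,0,0.635],[0,0,0.005,0,0,0,0.635],[0,0,0.005,0,0,0,0.635]]'
python3 - <<'E'
from h import *
st();w=cap("wrist");crop(w,220,160,420,320,4,"pics/w9.png")
s=cap("scene");crop(s,320,110,430,220,7,"pics/s9.png");st()
E
```

```text
clock: 13.9
tool_pos: [0.4055, -0.3971, 0.0347]
tool_rot: [-2.346, -2.089, -0.0]
ft_force: [0.5, -0.3, -0.9]
finger_gap: 0.0318
clock: 14.3
tool_pos: [0.4056, -0.3971, 0.0299]
tool_rot: [-2.346, -2.089, -0.0]
ft_force: [0.4, -0.1, -0.1]
finger_gap: 0.032
t 14.3 p [ 0.4056 -0.3971  0.0299] yhead -6.65 tilt [ 0.0003 -0.0003 -1.    ] F [ 0.4181 -0.1457 -0.0752] gap 0.03195988356995391 q [-0.8348  0.039   1.5875  0.      1.5155 -0.7188]
t 14.4 p [ 0.4057 -0.3972  0.0301] yhead -6.64 tilt [ 0.     -0.0001 -1.    ] F [ 0.3826 -0.5575  0.6141] gap 0.032364382557188626 q [-0.8348  0.0389  1.5872 -0.      1.5156 -0.7188]
```

View pics/w9.png

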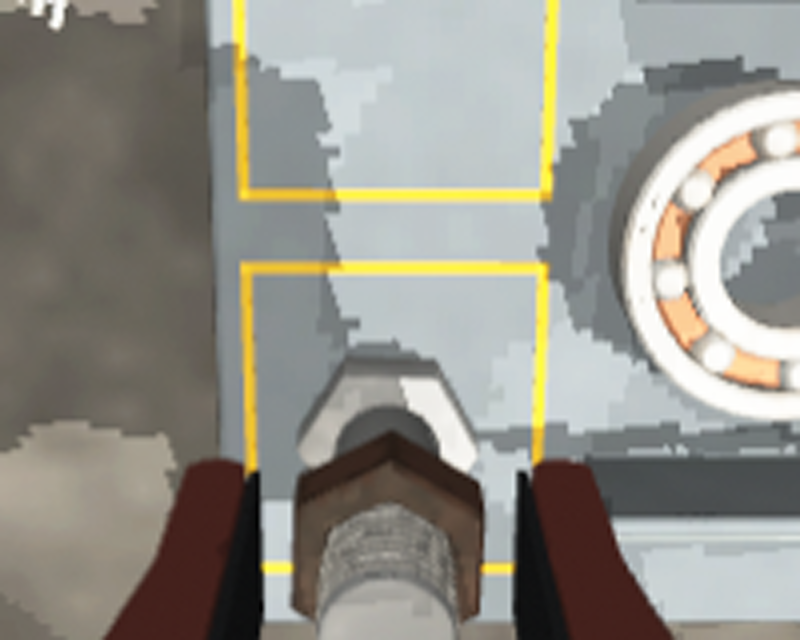

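View pics/s9.png

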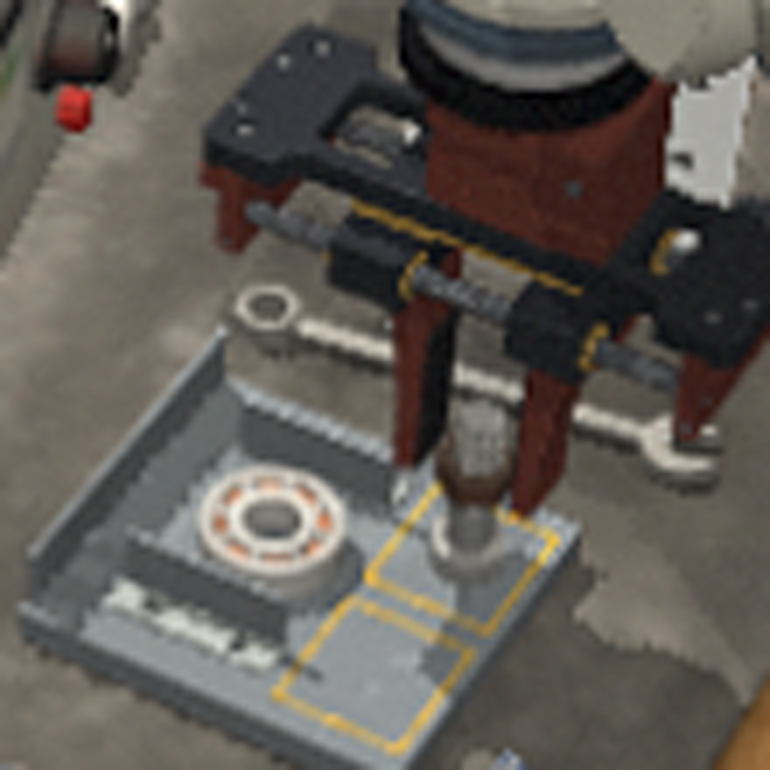

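```bash
python3 - <<'E'
from h import *
s=cap("scene");s_=sensors.get_state();M=R.from_rotvec(s_["tool_rot"]).as_matrix()
im=cv2.resize(s["image"][110:220,320:430],None,fx=7,fy=7,interpolation=cv2.INTER_CUBIC)
for dz,col in((0,(255,0,255)),(-.010,(255,255,0)),(-.0187,(0,255,0))):
  for y in(-.016,.016):
    P=[s_["tool_pos"]+M@np.array([x,yy,dz]) for x,yy in((.01,y),(.01,y*1.7),(-.01,y*1.7),(-.01,y))]
    q=((proj(s,P)-[320,110]+.5)*7).astype(int)
    cv2.polylines(im,[q.reshape(-1,1,2)],True,col,1)
cv2.imwrite("pics/s10.png",im)
E
```

```text
(no output)
```

View pics/s10.png

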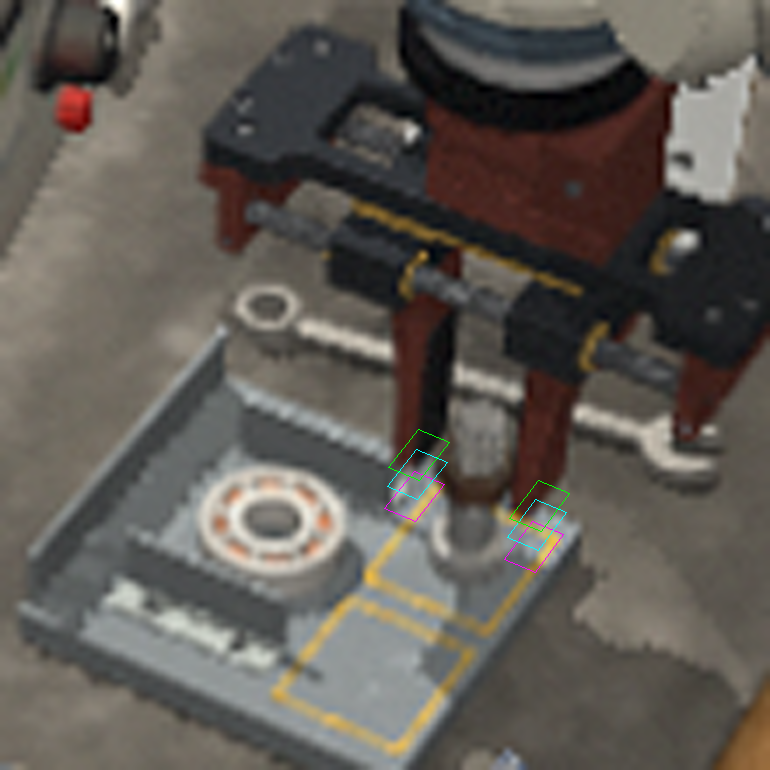

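The projected fingertips match about 19 mm above the reported TCP, so the real finger ends sit near the nominal grasp point. I'll correct all heights for that: tip z ≈ TCP z + .019. Going 7 mm lower for the nut.

```bash
python3 -m pendant '[[0,0,0.002,0,0,0,0.635],[0,0,0.004,0,0,0,0.635],[0,0,0.006,0,0,0,0.635],[0,0,0.007,0,0,0,0.635],[0,0,0.007,0,0,0,0.635]]'
python3 -m pendant '[[0,0,0,0,0,0,0.66],[0,0,0,0,0,0,0.69],[0,0,0,0,0,0,0.71],[0,0,0,0,0,0,0.73],[0,0,0,0,0,0,0.75],[0,0,0,0,0,0,0.8]]' 20
python3 - <<'E'
from h import *
st();w=cap("wrist");crop(w,220,160,420,320,4,"pics/w11.png");st()
E
```

```text
clock: 14.95
tool_pos: [0.4056, -0.3971, 0.0228]
tool_rot: [-2.346, -2.089, -0.0]
ft_force: [-0.4, 0.4, -1.0]
finger_gap: 0.0322
clock: 15.55
tool_pos: [0.4057, -0.3973, 0.0232]
tool_rot: [2.346, 2.089, -0.0]
ft_force: [0.0, -0.7, 0.3]
finger_gap: 0.0234
t 15.55 p [ 0.4057 -0.3973  0.0232] yhead -6.65 tilt [-0.0001  0.     -1.    ] F [ 0.05   -0.6716  0.2852] gap 0.023425493364234686 q [-0.8348  0.0432  1.5952 -0.0001  1.5031 -0.7188]
t 15.6 p [ 0.4057 -0.3973  0.0232] yhead -6.64 tilt [-0.0002  0.     -1.    ] F [-0.0847 -0.6021  1.2079] gap 0.022951816870213658 q [-0.8348  0.0431  1.5952 -0.0001  1.5031 -0.7189]
```

View pics/w11.png

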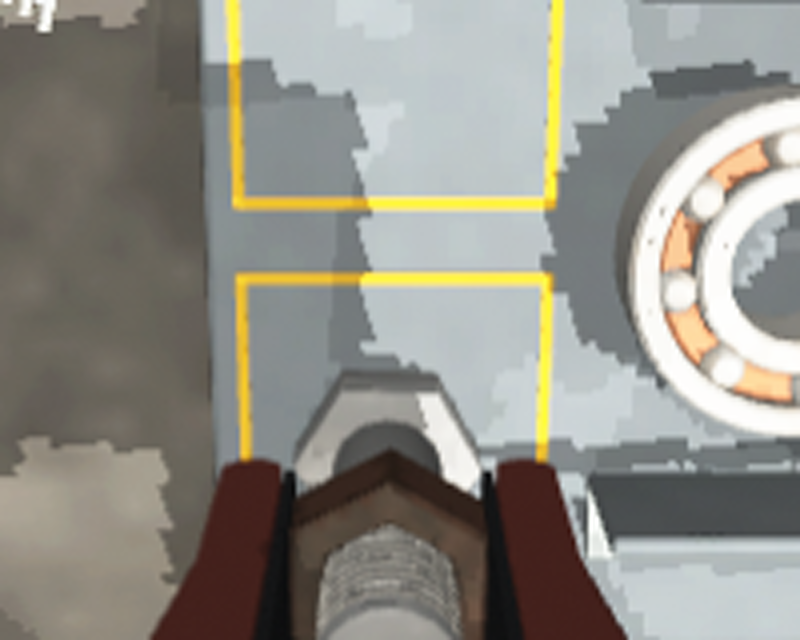

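The nut is gripped at 23.4 mm. Lifting and carrying to the mat at (.621,-.231).

```bash
python3 -m pendant '[[0,0,0,0,0,0,0.85],[0,0,0,0,0,0,0.85],[0,0,-0.005,0,0,0,0.85],[0,0,-0.02,0,0,0,0.85],[0,0,-0.045,0,0,0,0.85],[0,0,-0.075,0,0,0,0.85],[0,0,-0.1,0,0,0,0.85],[0,0,-0.115,0,0,0,0.85],[0,0,-0.12,0,0,0,0.85],[0,0,-0.12,0,0,0,0.85]]' 30
python3 - <<'E'
from h import *
st();delta([.6208,-.2308,.143],6.6)
s=cap("scene");crop(s,320,60,430,200,5,"pics/s12.png")
E
```

```text
clock: 16.6
tool_pos: [0.4059, -0.3973, 0.1436]
tool_rot: [2.346, 2.088, 0.0]
ft_force: [1.1, 0.1, -1.6]
finger_gap: 0.023
t 16.6 p [ 0.4059 -0.3973  0.1436] yhead -6.64 tilt [-0.0005  0.0007 -1.    ] F [ 1.1369  0.0985 -1.5587] gap 0.023033380624807344 q [-0.8347 -0.      1.4243  0.0001  1.7164 -0.7188]
shift mm [190.3 194.2   0.6] turn deg [  0.04   0.03 -13.24] t 16.6
```

View pics/s12.png

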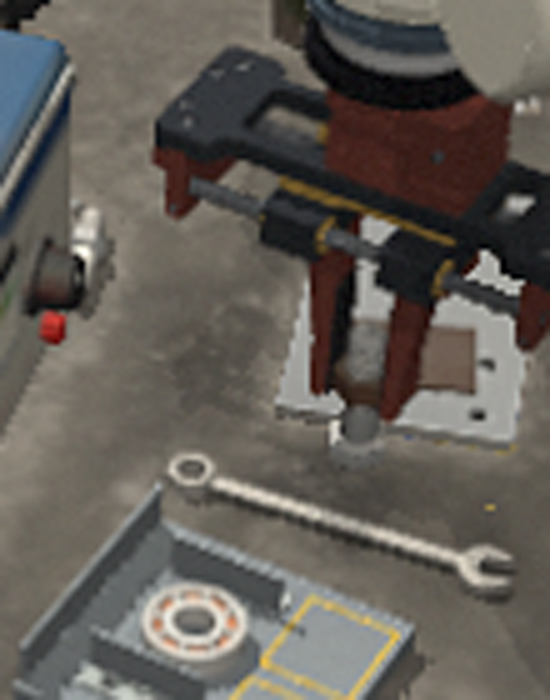

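```bash
python3 -m pendant '[[0.005,0.005,0,0,0,-0.5,0.85],[0.02,0.02,0,0,0,-1.5,0.85],[0.045,0.046,0,0,0,-3,0.85],[0.075,0.076,0,0,0,-5,0.85],[0.105,0.107,0,0,0,-7.5,0.85],[0.135,0.138,0,0,0,-10,0.85],[0.16,0.163,0,0,0,-12,0.85],[0.18,0.184,0,0,0,-13,0.85],[0.188,0.192,0,0,0,-13.2,0.85],[0.1903,0.1942,0,0,0,-13.2,0.85]]'
python3 -m pendant '[[0,0,0,0,0,0,0.85],[0,0,0.01,0,0,0,0.85],[0,0,0.03,0,0,0,0.85],[0,0,0.055,0,0,0,0.85],[0,0,0.08,0,0,0,0.85],[0,0,0.1,0,0,0,0.85],[0,0,0.111,0,0,0,0.85],[0,0,0.112,0,0,0,0.85],[0,0,0.112,0,0,0,0.85]]'
python3 - <<'E'
from h import *
st();s=cap("scene");crop(s,200,150,330,260,6,"pics/s13.png")
E
```

```text
clock: 17.65
tool_pos: [0.6209, -0.2293, 0.1414]
tool_rot: [-2.087, -2.345, 0.001]
ft_force: [0.0, 0.1, -1.5]
finger_gap: 0.0229
clock: 18.55
tool_pos: [0.6204, -0.2313, 0.0317]
tool_rot: [2.091, 2.344, 0.0]
ft_force: [0.5, 0.9, -2.2]
finger_gap: 0.0231
t 18.55 p [ 0.6204 -0.2313  0.0317] yhead 6.51 tilt [-0.0003  0.0005 -1.    ] F [ 0.5114  0.8612 -2.157 ] gap 0.023122200677351074 q [-0.4081  0.2863  1.31   -0.0001  1.5447 -0.5217]
```

View pics/s13.png

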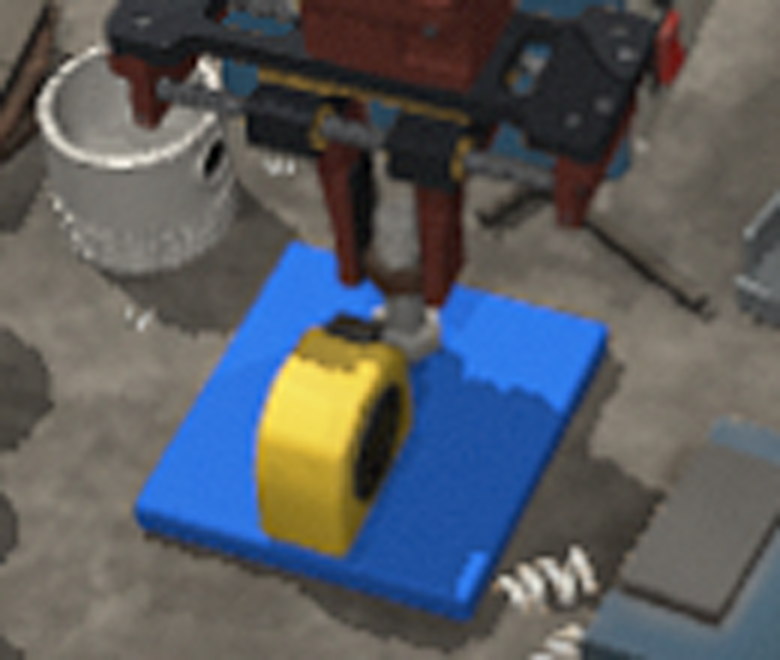

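```bash
python3 -m pendant '[[0,0,0.003,0,0,0,0.85],[0,0,0.006,0,0,0,0.85],[0,0,0.0075,0,0,0,0.85],[0,0,0.0085,0,0,0,0.85],[0,0,0.0085,0,0,0,0.85],[0,0,0.0085,0,0,0,0.85]]'
python3 - <<'E'
from h import *
st()
E
```

```text
clock: 19.2
tool_pos: [0.6207, -0.2308, 0.0232]
tool_rot: [2.09, 2.344, 0.0]
ft_force: [-0.9, -0.1, 2.5]
finger_gap: 0.0231
t 19.2 p [ 0.6207 -0.2308  0.0232] yhead 6.55 tilt [-0.0003  0.0005 -1.    ] F [-0.9211 -0.0584  2.5081] gap 0.02311294510873262 q [-0.4072  0.2912  1.3194 -0.      1.5305 -0.5216]
```

```bash
python3 -m pendant '[[0,0,0.0003,0,0,0,0.72],[0,0,0.0003,0,0,0,0.68],[0,0,0.0003,0,0,0,0.62],[0,0,0.0003,0,0,0,0.55],[0,0,0.0003,0,0,0,0.5],[0,0,0.0003,0,0,0,0.5]]'
python3 -m pendant '[[0,0,-0.01,0,0,0,0.5],[0,0,-0.03,0,0,0,0.5],[0,0,-0.06,0,0,0,0.5],[0,0,-0.09,0,0,0,0.5],[0,0,-0.12,0,0,0,0.4],[0,0,-0.135,0,0,0,0.3],[0,0,-0.135,0,0,0,0.3]]'
python3 - <<'E'
from h import *
st();w=cap("wrist");cv2.imwrite("pics/w14.png",w["image"])
s=cap("scene");crop(s,200,150,330,260,6,"pics/s14.png")
delta([.4655,-.3742,.14],-6.7)
E
```

```text
clock: 19.8
tool_pos: [0.6206, -0.2307, 0.0222]
tool_rot: [-2.091, -2.345, 0.0]
ft_force: [-0.0, -0.5, 0.4]
finger_gap: 0.0437
clock: 20.5
tool_pos: [0.6218, -0.2312, 0.1611]
tool_rot: [2.087, 2.341, 0.003]
ft_force: [-0.8, -0.3, 0.5]
finger_gap: 0.0609
t 20.5 p [ 0.6218 -0.2312  0.1611] yhead 6.55 tilt [-0.0029  0.0051 -1.    ] F [-0.7599 -0.2553  0.4686] gap 0.06087573247690402 q [-0.4073  0.2542  1.1181  0.      1.7634 -0.5217]
shift mm [-125.  -170.3   16.5] turn deg [-0.04 -0.02 13.25] t 20.6
```

View pics/w14.png

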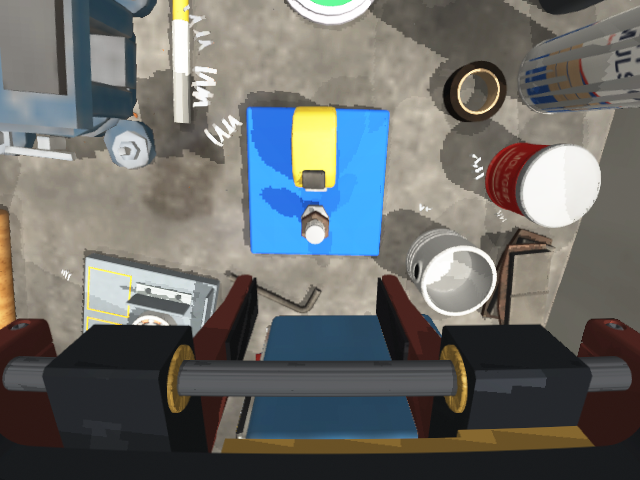

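View pics/s14.png

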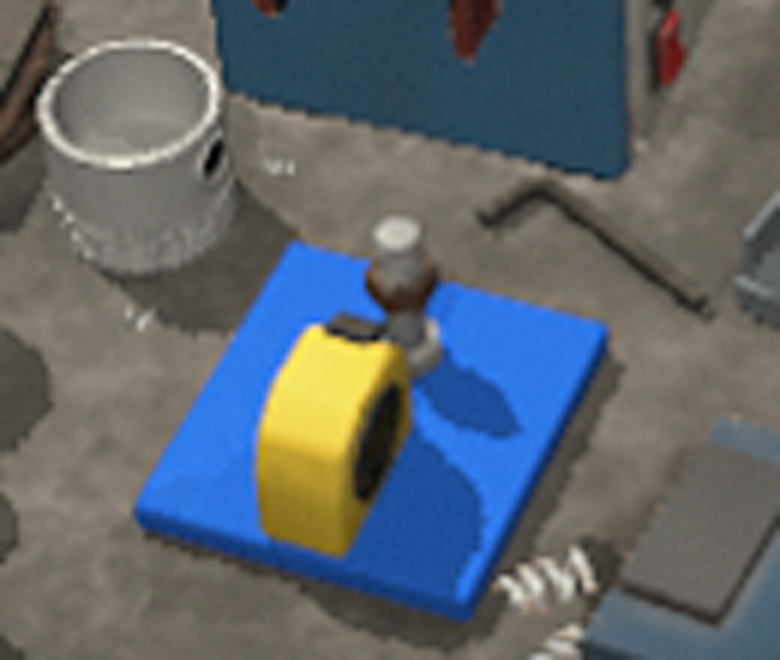

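Both stand upright on the mat: tape at (315,150), bolt at (315,230) in the wrist view. Now the bearing.

```bash
python3 -m pendant '[[-0.008,-0.01,0,0,0,1,0.3],[-0.025,-0.034,0.003,0,0,3,0.3],[-0.045,-0.064,0.006,0,0,5,0.3],[-0.07,-0.095,0.01,0,0,8,0.3],[-0.092,-0.125,0.014,0,0,10,0.3],[-0.11,-0.15,0.016,0,0,12,0.3],[-0.12,-0.164,0.0165,0,0,13,0.3],[-0.125,-0.1703,0.0165,0,0,13.2,0.3],[-0.125,-0.1703,0.0165,0,0,13.2,0.3],[-0.125,-0.1703,0.0165,0,0,13.2,0.3]]'
python3 - <<'E'
from h import *
st();w=cap("wrist");crop(w,230,130,450,290,3,"pics/w15.png")
g=cv2.cvtColor(w["image"],cv2.COLOR_BGR2GRAY);m=((g>175)*255).astype(np.uint8);u,v=proj(w,[.4655,-.3742,.028])[0];print(u,v)
mm=np.zeros_like(m);cv2.circle(mm,(int(u),int(v)),33,255,-1);k=max(cv2.findContours(m&mm,cv2.RETR_EXTERNAL,cv2.CHAIN_APPROX_NONE)[0],key=cv2.contourArea);e=cv2.fitEllipse(k);print(e,onz(w,[e[0]],.028))
delta([.4655,-.3742,.02],-6.7)
E
```

```text
clock: 21.6
tool_pos: [0.4664, -0.3737, 0.1407]
tool_rot: [-2.345, -2.09, -0.001]
ft_force: [-0.8, -0.2, 0.5]
finger_gap: 0.0614
t 21.6 p [ 0.4664 -0.3737  0.1407] yhead -6.58 tilt [ 0.0006  0.0002 -1.    ] F [-0.7994 -0.1597  0.5161] gap 0.06144480160036877 q [-0.7328  0.0808  1.3466  0.0006  1.7144 -0.6178]
315.52506813979886 226.59257918287915
((316.92962646484375, 226.1744384765625), (56.982723236083984, 62.83053970336914), 60.97883605957031) [[ 0.4668 -0.374   0.028 ]]
shift mm [ -0.9  -1.  120.8] turn deg [ 0.02 -0.02  0.14] t 21.65
```

View pics/w15.png

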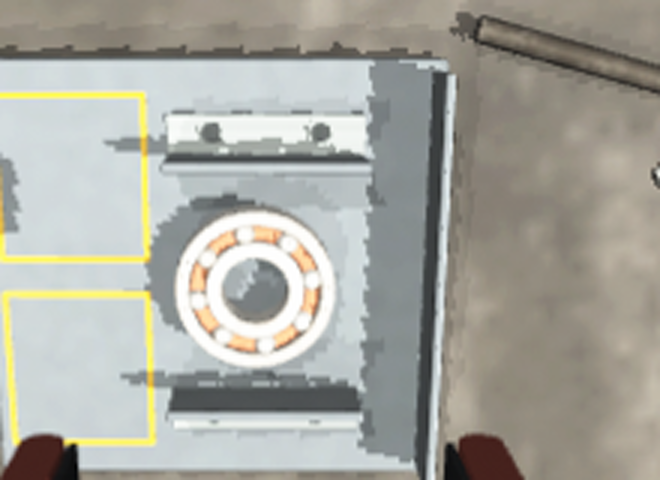

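Seen centre (315.3,226), predicted (315.5,226.6). Descending.

```bash
python3 -m pendant '[[-0.0005,-0.001,0.02,0,0,0,0.3],[-0.001,-0.001,0.05,0,0,0,0.3],[-0.001,-0.001,0.085,0,0,0,0.3],[-0.001,-0.001,0.108,0,0,0,0.3],[-0.001,-0.001,0.119,0,0,0,0.3],[-0.001,-0.001,0.121,0,0,0,0.3],[-0.001,-0.001,0.121,0,0,0,0.3],[-0.001,-0.001,0.121,0,0,0,0.3]]'
python3 -m pendant '[[0,0,0.004,0,0,0,0.3],[0,0,0.009,0,0,0,0.3],[0,0,0.014,0,0,0,0.3],[0,0,0.016,0,0,0,0.3],[0,0,0.016,0,0,0,0.3],[0,0,0.016,0,0,0,0.3]]'
python3 - <<'E'
from h import *
st();s=cap("scene");crop(s,310,130,420,230,7,"pics/s16.png")
E
```

```text
clock: 22.45
tool_pos: [0.4657, -0.3758, 0.0218]
tool_rot: [2.344, 2.087, 0.001]
ft_force: [0.0, 0.1, -0.2]
finger_gap: 0.0613
clock: 23.05
tool_pos: [0.4645, -0.3752, 0.0037]
tool_rot: [-2.346, -2.089, 0.0]
ft_force: [-0.1, -0.1, -0.1]
finger_gap: 0.0618
t 23.05 p [ 0.4645 -0.3752  0.0037] yhead -6.65 tilt [ 0.0001 -0.0002 -1.    ] F [-0.0522 -0.0694 -0.0547] gap 0.06179247294185296 q [-0.7363  0.1341  1.5343  0.      1.4734 -0.6203]
```

View pics/s16.png

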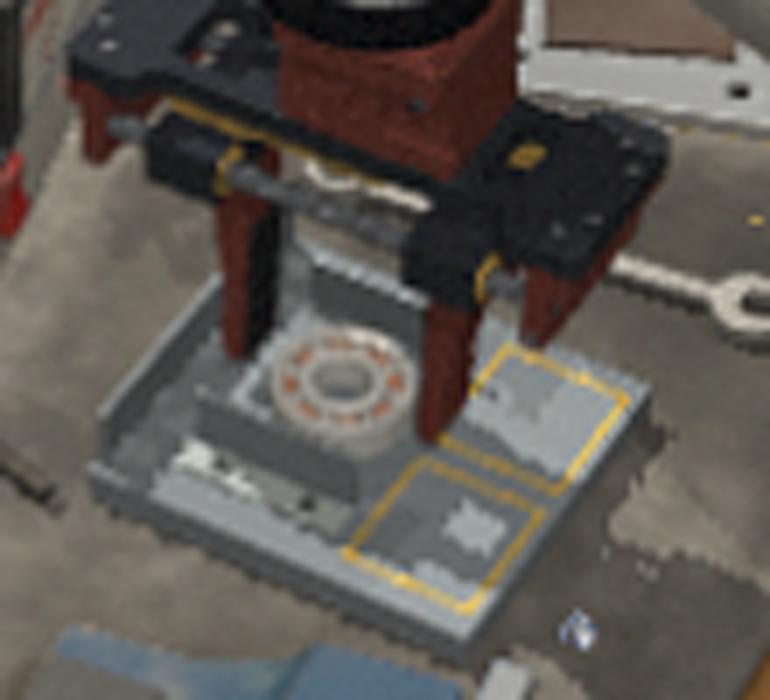

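```bash
python3 -m pendant '[[0.0007,0.001,0.002,0,0,0,0.3],[0.0007,0.001,0.0035,0,0,0,0.3],[0.0007,0.001,0.005,0,0,0,0.3],[0.0007,0.001,0.005,0,0,0,0.3]]'
python3 -m pendant '[[0,0,0,0,0,0,0.36],[0,0,0,0,0,0,0.41],[0,0,0,0,0,0,0.44],[0,0,0,0,0,0,0.47],[0,0,0,0,0,0,0.5],[0,0,0,0,0,0,0.55]]' 20
python3 - <<'E'
from h import *
st();w=cap("wrist");cv2.imwrite("pics/w17.png",w["image"]);st()
E
```

```text
clock: 23.5
tool_pos: [0.4655, -0.3744, -0.0015]
tool_rot: [-2.346, -2.089, 0.0]
ft_force: [-0.4, 0.0, -0.2]
finger_gap: 0.0615
clock: 24.1
tool_pos: [0.4655, -0.3746, -0.0011]
tool_rot: [-2.346, -2.089, 0.0]
ft_force: [-1.3, 0.4, 0.9]
finger_gap: 0.0465
t 24.1 p [ 0.4655 -0.3746 -0.0011] yhead -6.65 tilt [-0.     -0.0003 -1.    ] F [-1.2693  0.4481  0.8696] gap 0.046508161972869715 q [-0.7345  0.1387  1.5381 -0.0002  1.4649 -0.6184]
t 24.15 p [ 0.4655 -0.3746 -0.0011] yhead -6.65 tilt [ 0.     -0.0003 -1.    ] F [-0.8313 -0.0249  1.0817] gap 0.04564870247308546 q [-0.7344  0.1388  1.5381 -0.0001  1.465  -0.6184]
```

View pics/w17.png

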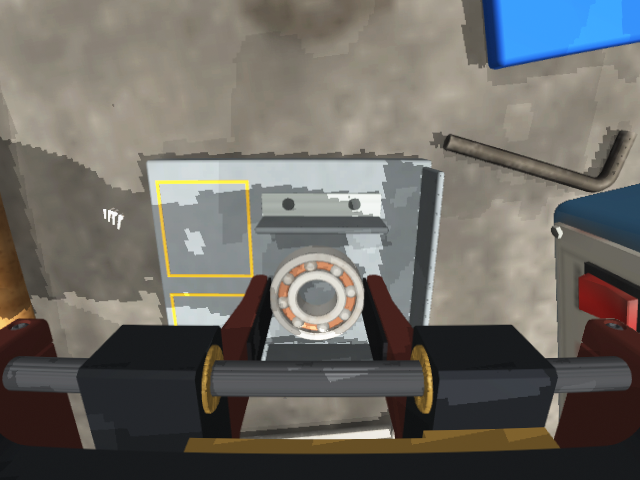

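Gripped at 46 mm. Lift, and check the clearance around the stand.

```bash
python3 -m pendant '[[0,0,0,0,0,0,0.6],[0,0,0,0,0,0,0.6],[0,0,-0.004,0,0,0,0.6],[0,0,-0.015,0,0,0,0.6],[0,0,-0.04,0,0,0,0.6],[0,0,-0.08,0,0,0,0.6],[0,0,-0.12,0,0,0,0.6],[0,0,-0.155,0,0,0,0.6],[0,0,-0.17,0,0,0,0.6],[0,0,-0.17,0,0,0,0.6]]' 30
python3 - <<'E'
from h import *
st();t=cap("top");print(onz(t,[(205,72),(232,60),(262,62),(273,97),(237,268)],0))
s=cap("scene");cv2.imwrite("pics/s18.png",s["image"])
delta([.609,-.0114,.169],0)
E
```

```text
clock: 25.15
tool_pos: [0.4667, -0.3754, 0.1721]
tool_rot: [2.342, 2.085, 0.001]
ft_force: [-0.3, -0.3, -1.8]
finger_gap: 0.0459
t 25.15 p [ 0.4667 -0.3754  0.1721] yhead -6.64 tilt [-0.0032  0.0047 -1.    ] F [-0.3104 -0.2707 -1.7814] gap 0.04592792496382314 q [-0.7343  0.0785  1.2935  0.0001  1.764  -0.6184]
[[ 0.7781  0.0294  0.    ]
 [ 0.8019 -0.0199  0.    ]
 [ 0.7994 -0.0756  0.    ]
 [ 0.7337 -0.0971  0.    ]
 [ 0.4161 -0.0373  0.    ]]
shift mm [377.1 100.6  -1.5] turn deg [-0.08 -0.06 -6.64] t 25.25
```

View pics/s18.png

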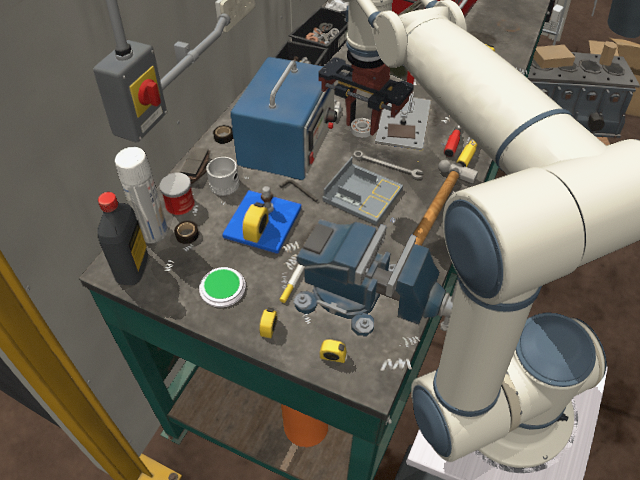

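Bottle and can bases are at x≥.77, so there's clearance. The bearing is held flat at (360,128). Carrying it to the stand.

```bash
python3 -m pendant '[[0.008,0.002,0,0,0,0,0.6],[0.03,0.008,0,0,0,-0.5,0.6],[0.065,0.017,0,0,0,-1,0.6],[0.108,0.029,0,0,0,-2,0.6],[0.152,0.041,0,0,0,-3,0.6],[0.197,0.053,0,0,0,-4,0.6],[0.242,0.065,0,0,0,-5,0.6],[0.285,0.076,0,0,0,-6,0.6],[0.325,0.087,0,0,0,-6.6,0.6],[0.355,0.095,0,0,0,-6.6,0.6]]'
python3 -m pendant '[[0.012,0.003,0,0,0,0,0.6],[0.02,0.005,0,0,0,0,0.6],[0.022,0.006,0,0,0,0,0.6],[0.022,0.006,0,0,0,0,0.6],[0.022,0.006,0,0,0,0,0.6]]'
python3 - <<'E'
from h import *
st();w=cap("wrist");cv2.imwrite("pics/w19.png",w["image"])
m=mask(w["image"],(50,120,80),(75,255,255));k=max(cv2.findContours(m,cv2.RETR_EXTERNAL,cv2.CHAIN_APPROX_NONE)[0],key=cv2.contourArea)
print(cv2.fitEllipse(cv2.convexHull(k)),onz(w,[cv2.fitEllipse(cv2.convexHull(k))[0]],.015))
delta([.609,-.0114,.03],0)
E
```

```text
clock: 26.25
tool_pos: [0.6007, -0.0296, 0.1662]
tool_rot: [-2.217, -2.221, 0.003]
ft_force: [-0.3, -0.2, -1.3]
finger_gap: 0.0455
clock: 26.75
tool_pos: [0.6069, -0.0122, 0.1688]
tool_rot: [2.224, 2.219, -0.0]
ft_force: [-0.2, 0.3, -0.1]
finger_gap: 0.0458
t 26.75 p [ 0.6069 -0.0122  0.1688] yhead -0.13 tilt [-0.0003 -0.0001 -1.    ] F [-0.2028  0.3469 -0.0997] gap 0.045809261868181 q [-0.0759  0.1059  1.2702 -0.0003  1.7655 -0.0737]
((319.1471862792969, 215.79827880859375), (69.4454345703125, 70.74787902832031), 89.24604034423828) [[ 0.6094 -0.0128  0.015 ]]
shift mm [  0.8   2.  138.9] turn deg [ 0.01  0.02 -0.14] t 26.8
```

View pics/w19.png

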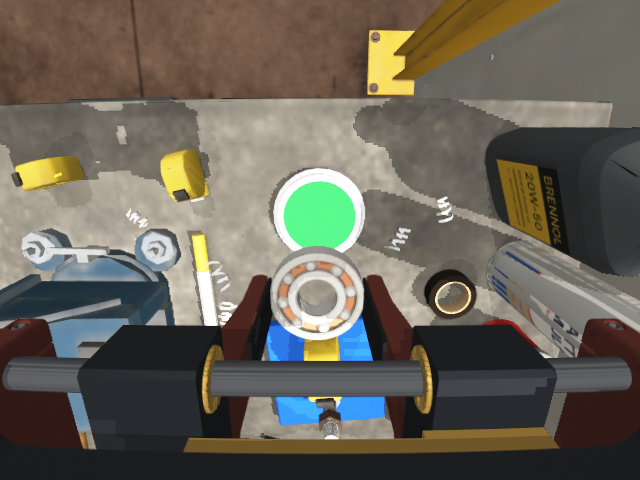

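```bash
python3 - <<'E'
from h import *
w=cap("wrist")
print(sensors.get_state()["tool_pos"],onz(w,[(316.8,292.5)],.198))
E
python3 -m pendant '[[0.0005,0.002,0.02,0,0,0,0.6],[0.0005,0.002,0.05,0,0,0,0.6],[0.0005,0.002,0.085,0,0,0,0.6],[0.0005,0.002,0.115,0,0,0,0.6],[0.0005,0.002,0.135,0,0,0,0.6],[0.0005,0.002,0.145,0,0,0,0.6],[0.0005,0.002,0.145,0,0,0,0.6],[0.0005,0.002,0.145,0,0,0,0.6]]'
python3 - <<'E'
from h import *
st();w=cap("wrist");cv2.imwrite("pics/w20.png",w["image"]);s=cap("scene");crop(s,170,220,280,320,7,"pics/s20.png")
E
```

```text
[ 0.607  -0.0121  0.169 ] [[ 0.607  -0.0084  0.198 ]]
clock: 27.65
tool_pos: [0.6098, -0.0108, 0.0252]
tool_rot: [2.222, 2.219, 0.002]
ft_force: [-0.3, 0.4, -1.3]
finger_gap: 0.0459
t 27.65 p [ 0.6098 -0.0108  0.0252] yhead -0.07 tilt [-0.0001  0.0017 -1.    ] F [-0.3481  0.4358 -1.3121] gap 0.04589808444990251 q [-0.0735  0.1514  1.4763 -0.      1.5122 -0.0723]
```

View pics/w20.png

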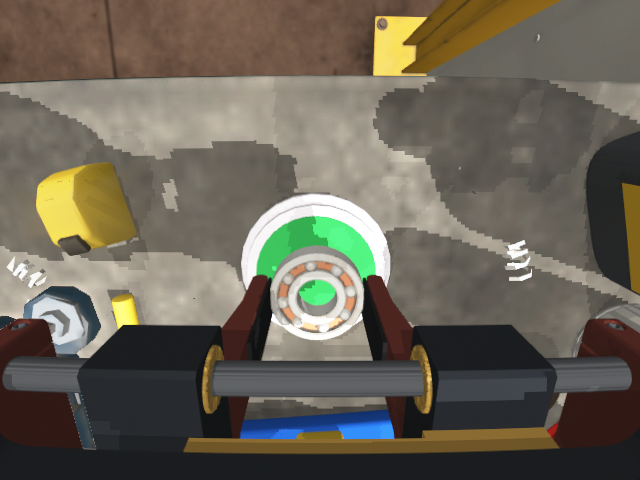

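View pics/s20.png

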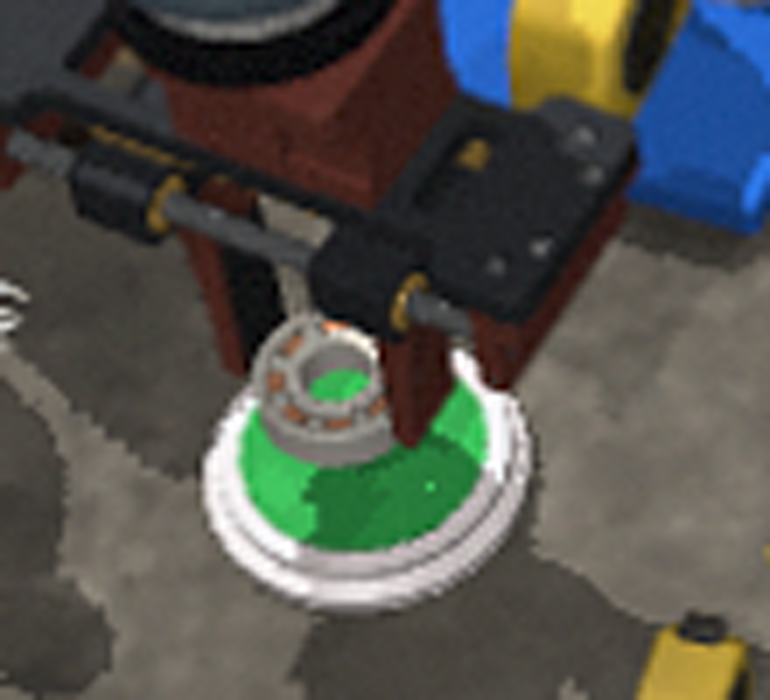

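```bash
python3 -m pendant '[[-0.001,0,0.005,0,0,0,0.6],[-0.002,0,0.012,0,0,0,0.6],[-0.002,0,0.018,0,0,0,0.6],[-0.002,0,0.02,0,0,0,0.6],[-0.002,0,0.02,0,0,0,0.6]]'
python3 -m pendant '[[0,0,0.001,0,0,0,0.6],[0,0,0.002,0,0,0,0.6],[0,0,0.002,0,0,0,0.6],[0,0,0.002,0,0,0,0.6]]'
python3 -m pendant '[[0,0,0.001,0,0,0,0.6],[0,0,0.0015,0,0,0,0.6],[0,0,0.0015,0,0,0,0.6]]'
```

```text
clock: 28.25
tool_pos: [0.6086, -0.0124, 0.0029]
tool_rot: [-2.221, -2.22, 0.002]
ft_force: [-0.1, 0.5, -1.1]
finger_gap: 0.0457
clock: 28.65
tool_pos: [0.6092, -0.0125, 0.002]
tool_rot: [2.222, 2.22, 0.0]
ft_force: [1.1, -0.3, -0.7]
finger_gap: 0.0459
clock: 28.95
tool_pos: [0.609, -0.0125, 0.0002]
tool_rot: [-2.222, -2.22, 0.0]
ft_force: [-0.9, -0.5, -1.7]
finger_gap: 0.046
```

```bash
python3 -m pendant '[[0,0,0.0008,0,0,0,0.6],[0,0,0.0008,0,0,0,0.6]]'
python3 -m pendant '[[0,0,0.0008,0,0,0,0.6],[0,0,0.0008,0,0,0,0.6]]'
python3 - <<'E'
from h import *
st();w=cap("wrist");crop(w,220,180,420,340,4,"pics/w21.png")
s=cap("scene");crop(s,170,220,280,320,7,"pics/s21.png");st()
E
```

```text
clock: 29.15
tool_pos: [0.6092, -0.0125, -0.0001]
tool_rot: [2.222, 2.22, 0.0]
ft_force: [-1.0, -0.2, 1.3]
finger_gap: 0.0457
clock: 29.35
tool_pos: [0.6092, -0.0124, -0.0001]
tool_rot: [2.222, 2.22, 0.001]
ft_force: [-2.3, 0.5, 5.9]
finger_gap: 0.0455
t 29.35 p [ 0.6092 -0.0124 -0.0001] yhead -0.04 tilt [-0.      0.0005 -1.    ] F [-2.3229  0.4588  5.8572] gap 0.04554460124017481 q [-0.0763  0.1681  1.5039  0.      1.4691 -0.0755]
t 29.45 p [ 0.6092 -0.0125 -0.0002] yhead -0.05 tilt [-0.0001  0.0005 -1.    ] F [-3.0393  1.2977  5.4036] gap 0.04538828641540342 q [-0.0764  0.1682  1.5039 -0.      1.469  -0.0755]
```

View pics/w21.png

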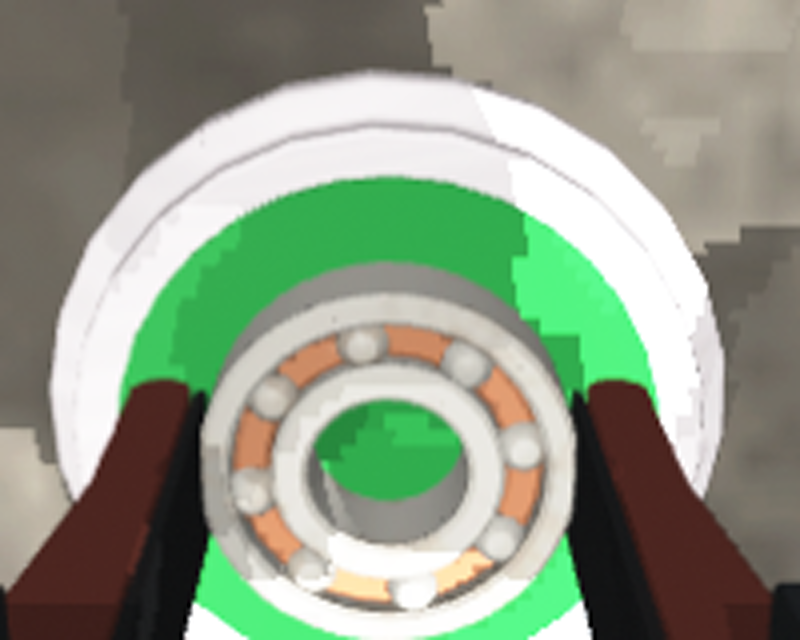

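View pics/s21.png

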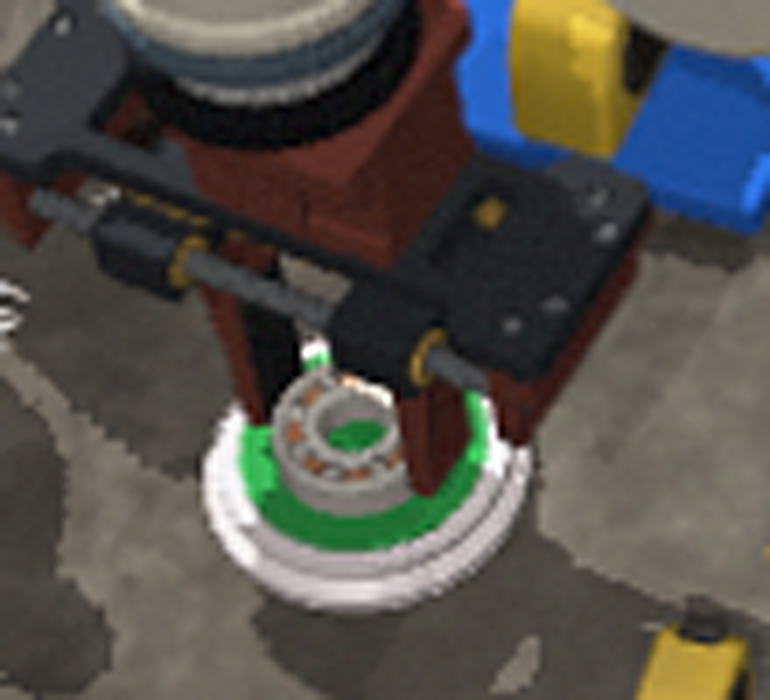

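Contact, and it looks centred (near green margin 11–12 mm, ideal 12.5). Release.

```bash
python3 -m pendant '[[0,0,-0.0006,0,0,0,0.46],[0,0,-0.0006,0,0,0,0.43],[0,0,-0.0006,0,0,0,0.38],[0,0,-0.0006,0,0,0,0.32],[0,0,-0.0006,0,0,0,0.28],[0,0,-0.0006,0,0,0,0.28]]'
python3 -m pendant '[[0,0,-0.005,0,0,0,0.28],[0,0,-0.02,0,0,0,0.28],[0,0,-0.05,0,0,0,0.28],[0,0,-0.09,0,0,0,0.28],[0,0,-0.13,0,0,0,0.28],[0,0,-0.16,0,0,0,0.28],[0,0,-0.17,0,0,0,0.28],[0,0,-0.17,0,0,0,0.28]]'
python3 - <<'E'
from h import *
st();w=cap("wrist");cv2.imwrite("pics/w22.png",w["image"])
m=mask(w["image"],(50,120,80),(75,255,255));k=np.vstack([c for c in cv2.findContours(m,cv2.RETR_EXTERNAL,cv2.CHAIN_APPROX_NONE)[0] if cv2.contourArea(c)>20])
e=cv2.fitEllipse(cv2.convexHull(k));print(e,onz(w,[e[0]],.015))
s=cap("scene");crop(s,170,220,280,320,7,"pics/s22.png")
delta([.6141,-.1688,.169],6.55)
E
```

```text
clock: 30.05
tool_pos: [0.6091, -0.0125, -0.0008]
tool_rot: [-2.222, -2.221, 0.0]
ft_force: [-0.4, -0.0, -0.6]
finger_gap: 0.0631
clock: 30.85
tool_pos: [0.6101, -0.0125, 0.172]
tool_rot: [2.22, 2.218, 0.005]
ft_force: [0.3, 0.1, -0.6]
finger_gap: 0.0636
t 30.85 p [ 0.6101 -0.0125  0.172 ] yhead -0.04 tilt [-0.0003  0.0045 -1.    ] F [ 0.2761  0.1239 -0.5845] gap 0.06358033854040843 q [-0.0763  0.1101  1.2601  0.      1.7669 -0.0756]
((315.169921875, 214.7281951904297), (68.67417907714844, 70.3624496459961), 90.0692367553711) [[ 0.6093 -0.0128  0.015 ]]
shift mm [-156.4    5.6   -1.3] turn deg [-0.12 -0.02 -6.59] t 30.95
```

View pics/w22.png

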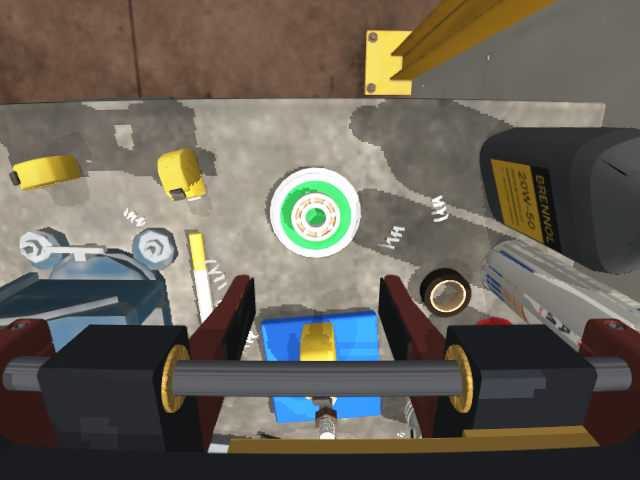

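View pics/s22.png

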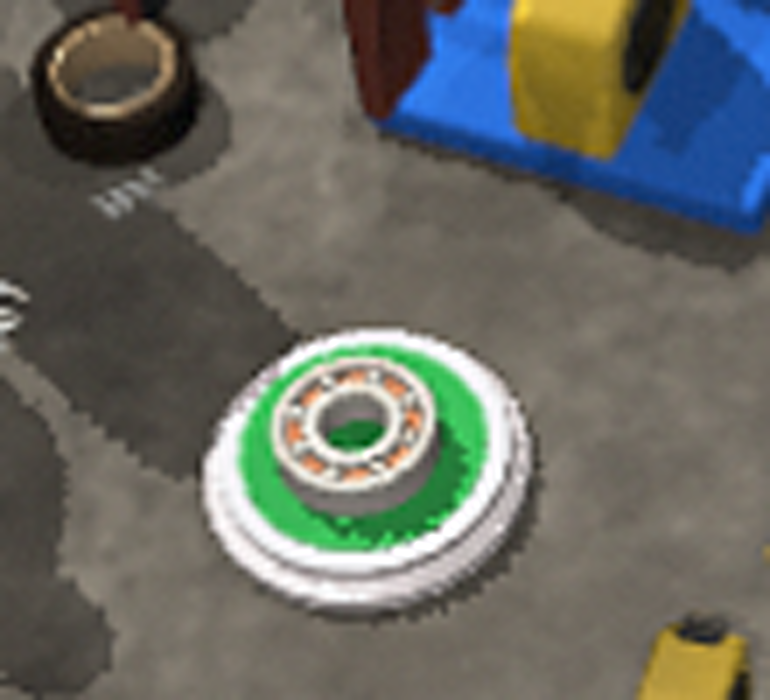

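The bearing lies flat and centred on the green disc: wrist (316,216) against disc centre (315,215). Now the tape goes back.

```bash
python3 -m pendant '[[-0.008,0,0,0,0,-1,0.3],[-0.025,0.001,0,0,0,-2,0.3],[-0.05,0.002,0,0,0,-3,0.3],[-0.08,0.003,0,0,0,-4,0.3],[-0.11,0.004,0,0,0,-5,0.3],[-0.135,0.005,0,0,0,-6,0.3],[-0.15,0.0056,0,0,0,-6.6,0.3],[-0.1564,0.0056,0,0,0,-6.6,0.3],[-0.1564,0.0056,0,0,0,-6.6,0.3],[-0.1564,0.0056,0,0,0,-6.6,0.3]]'
python3 - <<'E'
from h import *
st();w=cap("wrist");crop(w,220,180,420,340,4,"pics/w23.png")
t=cap("top");crop(t,180,110,400,210,3.6,"pics/t23.png")
delta([.6141,-.1688,.032],6.55)
E
```

```text
clock: 31.95
tool_pos: [0.6143, -0.1681, 0.1682]
tool_rot: [-2.089, -2.344, 0.001]
ft_force: [1.0, 1.5, 0.4]
finger_gap: 0.0615
t 31.95 p [ 0.6143 -0.1681  0.1682] yhead 6.57 tilt [ 0.0012 -0.0015 -1.    ] F [0.9881 1.5288 0.3536] gap 0.06146245111765537 q [-0.3207  0.1892  1.18    0.0004  1.7742 -0.4353]
shift mm [ -1.   -0.6 137. ] turn deg [-0.02 -0.03  0.06] t 32.05
```

View pics/w23.png

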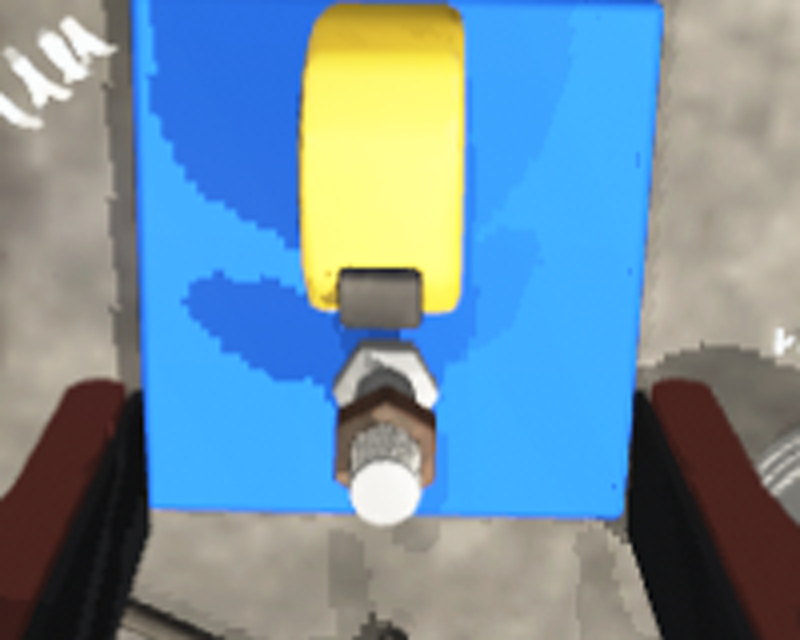

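View pics/t23.png

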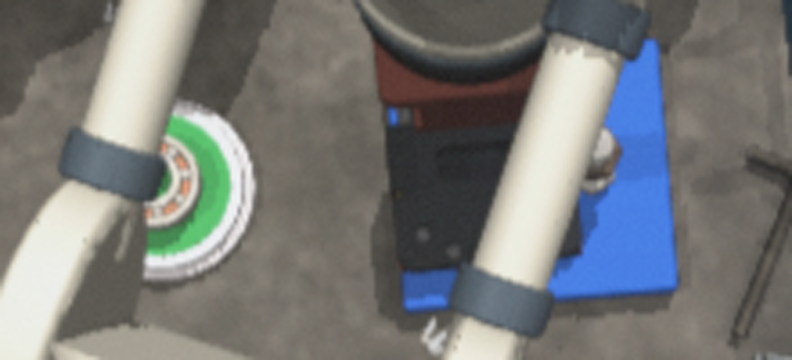

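```bash
python3 -m pendant '[[-0.001,-0.0006,0.02,0,0,0,0.3],[-0.001,-0.0006,0.05,0,0,0,0.3],[-0.001,-0.0006,0.085,0,0,0,0.3],[-0.001,-0.0006,0.115,0,0,0,0.3],[-0.001,-0.0006,0.132,0,0,0,0.3],[-0.001,-0.0006,0.137,0,0,0,0.3],[-0.001,-0.0006,0.137,0,0,0,0.3],[-0.001,-0.0006,0.137,0,0,0,0.3]]'
python3 -m pendant '[[0,0,0,0,0,0,0.4],[0,0,0,0,0,0,0.5],[0,0,0,0,0,0,0.56],[0,0,0,0,0,0,0.6],[0,0,0,0,0,0,0.65],[0,0,0,0,0,0,0.7],[0,0,0,0,0,0,0.75]]' 20
python3 - <<'E'
from h import *
st()
E
```

```text
clock: 32.85
tool_pos: [0.6152, -0.1701, 0.0345]
tool_rot: [2.089, 2.343, 0.002]
ft_force: [-0.8, -0.7, -0.1]
finger_gap: 0.0616
clock: 33.55
tool_pos: [0.6142, -0.17, 0.0325]
tool_rot: [2.091, 2.345, 0.0]
ft_force: [-0.3, -1.0, 2.1]
finger_gap: 0.034
t 33.55 p [ 0.6142 -0.17    0.0325] yhead 6.55 tilt [-0.0002  0.0004 -1.    ] F [-0.3178 -1.0442  2.0641] gap 0.033976642119962326 q [-0.3234  0.2205  1.3853 -0.      1.5354 -0.4378]
```

```bash
python3 -m pendant '[[0,0,0,0,0,0,0.8],[0,0,0,0,0,0,0.8],[0,0,-0.005,0,0,0,0.8],[0,0,-0.02,0,0,0,0.8],[0,0,-0.045,0,0,0,0.8],[0,0,-0.075,0,0,0,0.8],[0,0,-0.1,0,0,0,0.8],[0,0,-0.115,0,0,0,0.8],[0,0,-0.12,0,0,0,0.8],[0,0,-0.12,0,0,0,0.8]]' 30
python3 - <<'E'
from h import *
st();delta([.4126,-.3382,.152],-7.03)
E
```

```text
clock: 34.55
tool_pos: [0.6143, -0.17, 0.1527]
tool_rot: [2.09, 2.344, 0.0]
ft_force: [0.4, -0.3, -1.1]
finger_gap: 0.0337
t 34.55 p [ 0.6143 -0.17    0.1527] yhead 6.56 tilt [-0.0003  0.0006 -1.    ] F [ 0.4276 -0.3242 -1.0566] gap 0.03368768077103929 q [-0.3233  0.1872  1.2095  0.      1.7442 -0.4378]
shift mm [-144.1 -219.6    0.7] turn deg [ 0.04  0.01 13.59] t 34.55
```

```bash
python3 -m pendant '[[-0.004,-0.006,0,0,0,0.5,0.8],[-0.015,-0.023,0,0,0,1.5,0.8],[-0.033,-0.05,0,0,0,3,0.8],[-0.056,-0.085,0,0,0,5,0.8],[-0.079,-0.12,0,0,0,7.5,0.8],[-0.101,-0.154,0,0,0,10,0.8],[-0.12,-0.183,0,0,0,12,0.8],[-0.134,-0.204,0,0,0,13,0.8],[-0.142,-0.216,0,0,0,13.6,0.8],[-0.1441,-0.2196,0,0,0,13.6,0.8]]'
python3 -m pendant '[[0,0,0,0,0,0,0.8],[0,0,0.01,0,0,0,0.8],[0,0,0.03,0,0,0,0.8],[0,0,0.055,0,0,0,0.8],[0,0,0.08,0,0,0,0.8],[0,0,0.1,0,0,0,0.8],[0,0,0.108,0,0,0,0.8],[0,0,0.109,0,0,0,0.8],[0,0,0.109,0,0,0,0.8],[0,0,0.109,0,0,0,0.8]]'
python3 - <<'E'
from h import *
st();delta([.4126,-.3382,.0325],-7.03)
s=cap("scene");crop(s,310,110,430,230,6,"pics/s24.png")
E
```

```text
clock: 35.55
tool_pos: [0.411, -0.3387, 0.1512]
tool_rot: [-2.355, -2.077, 0.0]
ft_force: [1.4, 0.4, -2.1]
finger_gap: 0.0339
clock: 36.55
tool_pos: [0.4132, -0.3386, 0.0448]
tool_rot: [2.352, 2.08, 0.0]
ft_force: [-0.3, 0.3, -1.4]
finger_gap: 0.0341
t 36.55 p [ 0.4132 -0.3386  0.0448] yhead -7.02 tilt [-0.0013  0.0019 -1.    ] F [-0.3321  0.3035 -1.4143] gap 0.03413282275465194 q [-0.7502 -0.0626  1.6613  0.      1.5406 -0.6276]
shift mm [ 0.3 -0.7 12.3] turn deg [0.11 0.08 0.01] t 36.55
```

View pics/s24.png

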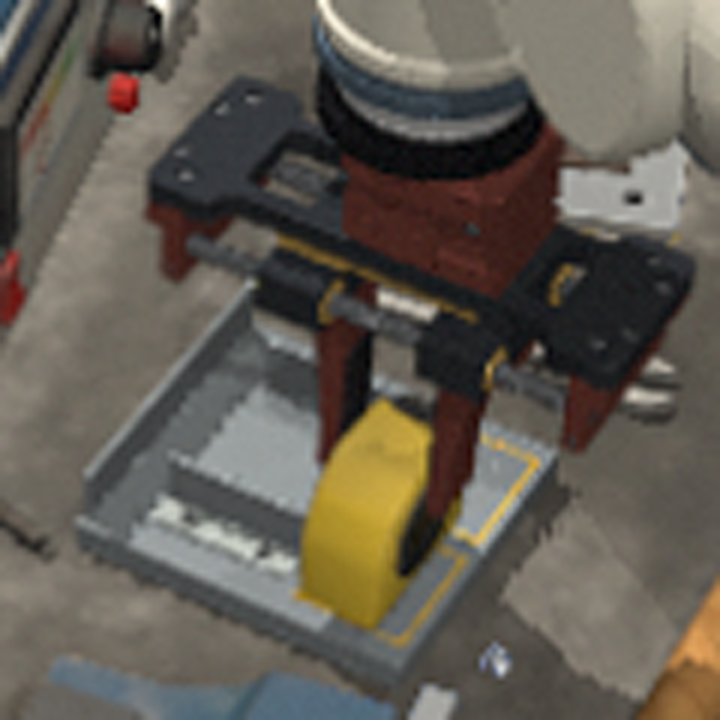

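```bash
python3 -m pendant '[[0,-0.0003,0.003,0,0,0,0.8],[0,-0.0003,0.006,0,0,0,0.8],[0,-0.0003,0.009,0,0,0,0.8],[0,-0.0003,0.0105,0,0,0,0.8],[0,-0.0003,0.0105,0,0,0,0.8],[0,-0.0003,0.0105,0,0,0,0.8]]'
python3 -m pendant '[[0,0,0.0007,0,0,0,0.8],[0,0,0.0007,0,0,0,0.8],[0,0,0.0007,0,0,0,0.8]]'
python3 - <<'E'
from h import *
st();delta([.4126,-.3382,.0325],-7.03)
E
```

```text
clock: 37.2
tool_pos: [0.4121, -0.3381, 0.0327]
tool_rot: [-2.354, -2.081, -0.0]
ft_force: [-0.1, -0.4, -1.7]
finger_gap: 0.0343
clock: 37.5
tool_pos: [0.4122, -0.3382, 0.0326]
tool_rot: [2.353, 2.08, -0.0]
ft_force: [-1.9, -0.7, 2.4]
finger_gap: 0.0337
t 37.5 p [ 0.4122 -0.3382  0.0326] yhead -7.04 tilt [-0.0003  0.0003 -1.    ] F [-1.9261 -0.6798  2.3717] gap 0.03366629254816745 q [-0.751  -0.0564  1.6774 -0.0001  1.5202 -0.628 ]
shift mm [0.1 0.4 0.1] turn deg [ 0.02  0.02 -0.01] t 37.5
```

Contact at the expected height and within 0.5 mm of the original place. Release.

```bash
python3 -m pendant '[[0,0.0003,0.0003,0,0,0,0.6],[0,0.0003,0.0003,0,0,0,0.57],[0,0.0003,0.0003,0,0,0,0.5],[0,0.0003,0.0003,0,0,0,0.42],[0,0.0003,0.0003,0,0,0,0.35],[0,0.0003,0.0003,0,0,0,0.3],[0,0.0003,0.0003,0,0,0,0.3]]'
python3 -m pendant '[[0,0,-0.01,0,0,0,0.3],[0,0,-0.03,0,0,0,0.3],[0,0,-0.06,0,0,0,0.3],[0,0,-0.09,0,0,0,0.3],[0,0,-0.12,0,0,0,0.3],[0,0,-0.135,0,0,0,0.3],[0,0,-0.135,0,0,0,0.3],[0,0,-0.135,0,0,0,0.3]]'
python3 - <<'E'
from h import *
st();w=cap("wrist");crop(w,230,120,430,280,4,"pics/w25.png")
s=cap("scene");crop(s,310,110,430,230,6,"pics/s25.png")
delta([.6207,-.2308,.165],6.55)
E
```

```text
clock: 38.2
tool_pos: [0.4124, -0.3382, 0.0318]
tool_rot: [-2.354, -2.081, -0.0]
ft_force: [0.6, -0.4, 0.0]
finger_gap: 0.0615
clock: 39.0
tool_pos: [0.4122, -0.338, 0.1659]
tool_rot: [-2.353, -2.08, 0.0]
ft_force: [1.3, -0.2, -2.1]
finger_gap: 0.0613
t 39.0 p [ 0.4122 -0.338   0.1659] yhead -7.04 tilt [ 0.0005 -0.0007 -1.    ] F [ 1.3018 -0.244  -2.1013] gap 0.061334718634480985 q [-0.7507 -0.0925  1.4746  0.      1.7604 -0.6277]
shift mm [131.6 194.2  -0.6] turn deg [ -0.14  -0.13 -13.59] t 39.1
```

View pics/w25.png

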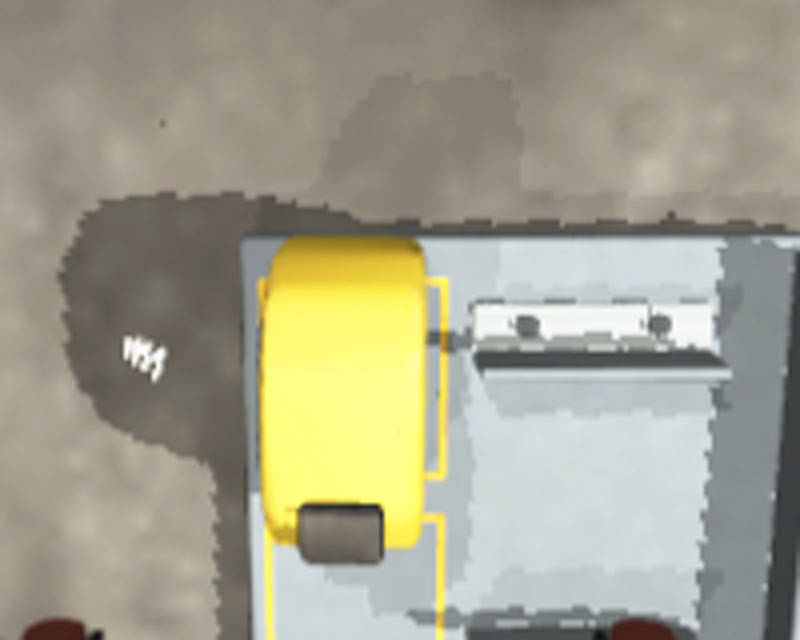

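View pics/s25.png

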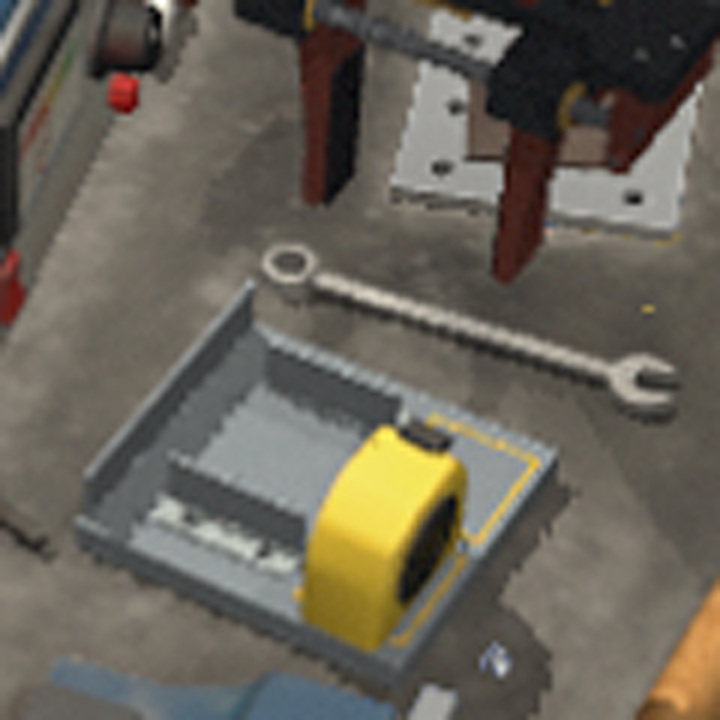

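The tape stands upright on its place. Now the bolt.

```bash
python3 -m pendant '[[0.004,0.006,0,0,0,-0.5,0.4],[0.015,0.022,0,0,0,-1.5,0.5],[0.033,0.048,0,0,0,-3,0.55],[0.054,0.08,0,0,0,-5,0.55],[0.075,0.111,0,0,0,-7.5,0.55],[0.095,0.141,0,0,0,-10,0.55],[0.113,0.167,0,0,0,-12,0.55],[0.125,0.185,0,0,0,-13,0.55],[0.1305,0.193,0,0,0,-13.6,0.55],[0.1316,0.1942,0,0,0,-13.6,0.55]]'
python3 -m pendant '[[0,0,0,0,0,0,0.55],[0,0,0,0,0,0,0.55],[0,0,0,0,0,0,0.55]]'
python3 - <<'E'
from h import *
st();w=cap("wrist");cv2.imwrite("pics/w26.png",w["image"]);delta([.6207,-.2308,.0232],6.55)
print(proj(w,[.6207,-.2308,.078]))
E
```

```text
clock: 40.1
tool_pos: [0.6217, -0.2304, 0.1654]
tool_rot: [-2.088, -2.345, 0.001]
ft_force: [-0.1, -0.1, 0.6]
finger_gap: 0.0398
clock: 40.4
tool_pos: [0.6206, -0.2321, 0.1673]
tool_rot: [2.092, 2.343, 0.0]
ft_force: [-0.7, -0.8, 0.5]
finger_gap: 0.039
t 40.4 p [ 0.6206 -0.2321  0.1673] yhead 6.48 tilt [-0.0004  0.0004 -1.    ] F [-0.6638 -0.8468  0.5314] gap 0.039039438123831746 q [-0.4092  0.2581  1.1026 -0.0001  1.7803 -0.5223]
shift mm [  1.3   0.1 144.1] turn deg [ 0.02  0.02 -0.07] t 40.45
[[317.0126 231.5519]]
```

View pics/w26.png

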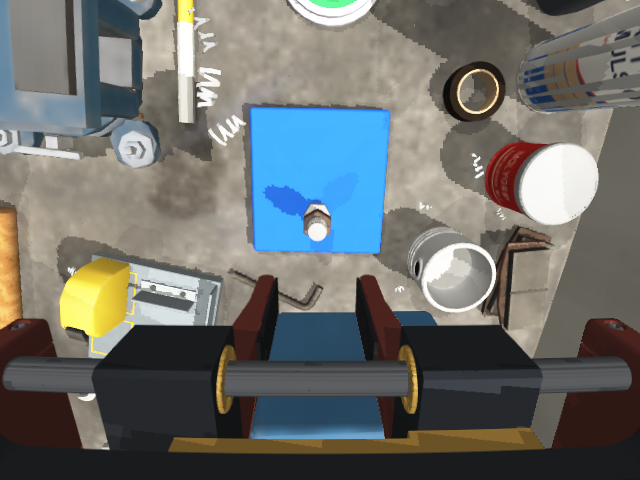

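```bash
python3 -m pendant '[[0.0005,0,0.02,0,0,0,0.55],[0.0005,0,0.05,0,0,0,0.57],[0.0005,0,0.085,0,0,0,0.58],[0.0005,0,0.115,0,0,0,0.58],[0.0005,0,0.135,0,0,0,0.58],[0.0005,0,0.142,0,0,0,0.58],[0.0005,0,0.143,0,0,0,0.58],[0.0005,0,0.143,0,0,0,0.58],[0.0005,0,0.143,0,0,0,0.58]]'
python3 -m pendant '[[0,0,0,0,0,0,0.64],[0,0,0,0,0,0,0.67],[0,0,0,0,0,0,0.7],[0,0,0,0,0,0,0.73],[0,0,0,0,0,0,0.75],[0,0,0,0,0,0,0.8],[0,0,0,0,0,0,0.8]]' 20
python3 - <<'E'
from h import *
st()
E
```

```text
clock: 41.35
tool_pos: [0.6222, -0.2314, 0.026]
tool_rot: [2.089, 2.342, 0.002]
ft_force: [-0.2, -0.0, 0.1]
finger_gap: 0.0368
clock: 42.05
tool_pos: [0.6212, -0.231, 0.024]
tool_rot: [2.091, 2.345, -0.0]
ft_force: [-1.0, 0.5, 1.0]
finger_gap: 0.0232
t 42.05 p [ 0.6212 -0.231   0.024 ] yhead 6.55 tilt [-0.0001  0.     -1.    ] F [-0.956   0.532   0.9857] gap 0.02320926603035499 q [-0.4072  0.2925  1.3165 -0.0001  1.5325 -0.5216]
```

```bash
python3 -m pendant '[[0,0,0,0,0,0,0.85],[0,0,0,0,0,0,0.85],[0,0,-0.005,0,0,0,0.85],[0,0,-0.02,0,0,0,0.85],[0,0,-0.045,0,0,0,0.85],[0,0,-0.075,0,0,0,0.85],[0,0,-0.105,0,0,0,0.85],[0,0,-0.13,0,0,0,0.85],[0,0,-0.14,0,0,0,0.85],[0,0,-0.14,0,0,0,0.85]]' 30
python3 - <<'E'
from h import *
st();delta([.4057,-.3975,.164],-6.65)
E
```

```text
clock: 43.05
tool_pos: [0.6221, -0.2312, 0.1666]
tool_rot: [2.088, 2.342, 0.002]
ft_force: [0.1, -1.1, -1.2]
finger_gap: 0.0233
t 43.05 p [ 0.6221 -0.2312  0.1666] yhead 6.56 tilt [-0.0021  0.0038 -1.    ] F [ 0.1415 -1.0625 -1.2136] gap 0.023275150270419563 q [-0.4071  0.257   1.1051  0.0001  1.7751 -0.5216]
shift mm [-140.5 -234.     2. ] turn deg [ 0.23  0.09 13.21] t 43.05
```

```bash
python3 -m pendant '[[-0.004,-0.006,0,0,0,0.5,0.85],[-0.015,-0.025,0,0,0,1.5,0.85],[-0.033,-0.055,0,0,0,3,0.85],[-0.056,-0.093,0,0,0,5,0.85],[-0.079,-0.131,0,0,0,7.5,0.85],[-0.101,-0.168,0,0,0,10,0.85],[-0.12,-0.2,0,0,0,12,0.85],[-0.133,-0.221,0,0,0,13,0.85],[-0.139,-0.2315,0,0,0,13.2,0.85],[-0.1405,-0.2335,0,0,0,13.2,0.85]]'
python3 -m pendant '[[0,0,0,0,0,0,0.85],[0,0,0.01,0,0,0,0.85],[0,0,0.03,0,0,0,0.85],[0,0,0.055,0,0,0,0.85],[0,0,0.08,0,0,0,0.85],[0,0,0.105,0,0,0,0.85],[0,0,0.12,0,0,0,0.85],[0,0,0.125,0,0,0,0.85],[0,0,0.125,0,0,0,0.85],[0,0,0.125,0,0,0,0.85]]'
python3 -m pendant '[[0,0,0,0,0,0,0.85],[0,0,0,0,0,0,0.85]]'
python3 - <<'E'
from h import *
st();delta([.4057,-.3975,.024],-6.65)
s=cap("scene");crop(s,310,110,430,230,6,"pics/s27.png")
E
```

```text
clock: 44.05
tool_pos: [0.4039, -0.3974, 0.1623]
tool_rot: [-2.347, -2.085, -0.0]
ft_force: [0.3, -0.4, -1.9]
finger_gap: 0.0231
clock: 45.05
tool_pos: [0.406, -0.3976, 0.0402]
tool_rot: [2.345, 2.088, 0.0]
ft_force: [-0.5, 0.1, -2.1]
finger_gap: 0.0231
clock: 45.25
tool_pos: [0.4058, -0.3977, 0.0401]
tool_rot: [2.345, 2.087, 0.0]
ft_force: [-0.5, 0.5, -0.6]
finger_gap: 0.0229
t 45.25 p [ 0.4058 -0.3977  0.0401] yhead -6.65 tilt [-0.0014  0.0016 -1.    ] F [-0.4744  0.4506 -0.6212] gap 0.022879930324285796 q [-0.8352  0.0318  1.5763  0.      1.5314 -0.7192]
shift mm [ 0.2 -0.1 16.1] turn deg [0.09 0.08 0.  ] t 45.25
```

View pics/s27.png

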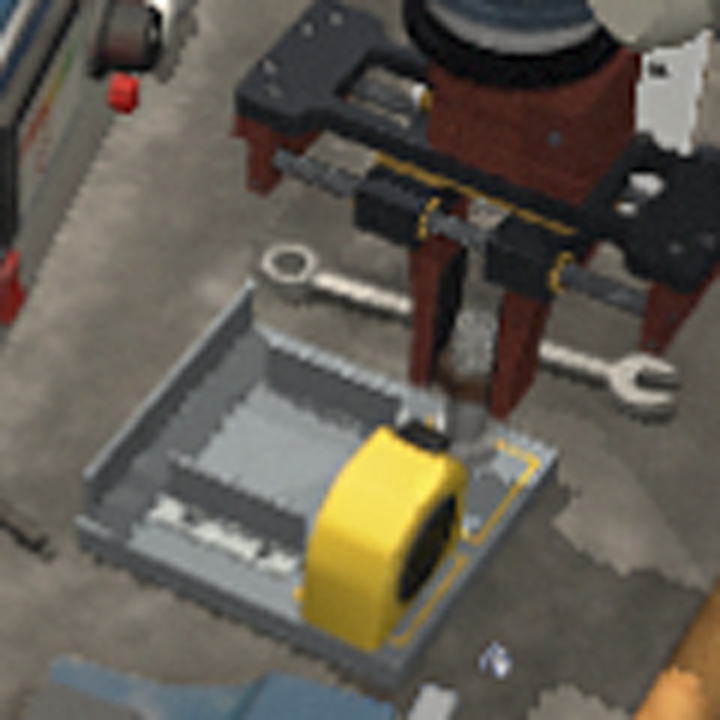

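```bash
python3 -m pendant '[[0,0,0.004,0,0,0,0.85],[0,0,0.008,0,0,0,0.85],[0,0,0.012,0,0,0,0.85],[0,0,0.0145,0,0,0,0.85],[0,0,0.0145,0,0,0,0.85],[0,0,0.0145,0,0,0,0.85]]'
python3 -m pendant '[[0,0,0.001,0,0,0,0.85],[0,0,0.001,0,0,0,0.85],[0,0,0.001,0,0,0,0.85]]'
python3 -m pendant '[[0,0,0.0008,0,0,0,0.85],[0,0,0.0008,0,0,0,0.85]]'
```

```text
clock: 45.9
tool_pos: [0.4052, -0.397, 0.0241]
tool_rot: [-2.346, -2.089, -0.0]
ft_force: [0.6, 0.0, -0.8]
finger_gap: 0.0232
clock: 46.2
tool_pos: [0.4053, -0.3973, 0.0239]
tool_rot: [2.346, 2.089, -0.0]
ft_force: [-1.3, 1.1, 4.0]
finger_gap: 0.0228
clock: 46.4
tool_pos: [0.4054, -0.3974, 0.0239]
tool_rot: [2.346, 2.088, -0.0]
ft_force: [-3.3, 2.4, 7.0]
finger_gap: 0.0231
```

Contact at z .0239 (expected .024), within 0.4 mm of the original. Release narrowly (clear of the cheek) and rise.

```bash
python3 -m pendant '[[0,0,-0.0006,0,0,0,0.73],[0,0,-0.0006,0,0,0,0.71],[0,0,-0.0006,0,0,0,0.68],[0,0,-0.0006,0,0,0,0.64],[0,0,-0.0006,0,0,0,0.6],[0,0,-0.0006,0,0,0,0.6],[0,0,-0.0006,0,0,0,0.6]]'
python3 -m pendant '[[0,0,-0.005,0,0,0,0.6],[0,0,-0.02,0,0,0,0.6],[0,0,-0.045,0,0,0,0.6],[0,0,-0.08,0,0,0,0.6],[0,0,-0.115,0,0,0,0.6],[0,0,-0.14,0,0,0,0.6],[0,0,-0.15,0,0,0,0.4],[0,0,-0.15,0,0,0,0.3]]'
python3 -m pendant '[[-0.02,0,-0.01,0,0,0,0.2],[-0.05,0,-0.02,0,0,0,0.2],[-0.08,0,-0.03,0,0,0,0.2],[-0.09,0,-0.03,0,0,0,0.2],[-0.09,0,-0.03,0,0,0,0.2],[-0.09,0,-0.03,0,0,0,0.2]]'
python3 - <<'E'
from h import *
st();w=cap("wrist");cv2.imwrite("pics/w28.png",w["image"]);import pickle;pickle.dump(w,open("wE.pkl","wb"))
t=cap("top");cv2.imwrite("pics/t28.png",t["image"]);s=cap("scene");cv2.imwrite("pics/s28.png",s["image"])
crop(w,225,20,405,180,4,"pics/w28c.png")
E
```

```text
clock: 47.1
tool_pos: [0.4053, -0.3971, 0.023]
tool_rot: [-2.346, -2.089, -0.0]
ft_force: [-0.3, -0.1, 0.0]
finger_gap: 0.0353
clock: 47.9
tool_pos: [0.4059, -0.3978, 0.1757]
tool_rot: [2.343, 2.086, 0.0]
ft_force: [-0.2, 0.3, -0.0]
finger_gap: 0.0478
clock: 48.5
tool_pos: [0.3948, -0.4854, 0.2013]
tool_rot: [-2.344, -2.087, -0.001]
ft_force: [0.2, -0.2, -1.6]
finger_gap: 0.0705
t 48.5 p [ 0.3948 -0.4854  0.2013] yhead -6.64 tilt [ 0.0026 -0.0017 -1.    ] F [ 0.1791 -0.2022 -1.5594] gap 0.07046242257079047 q [-0.9427  0.1648  1.1486  0.0005  1.8312 -0.8267]
```

View pics/w28.png

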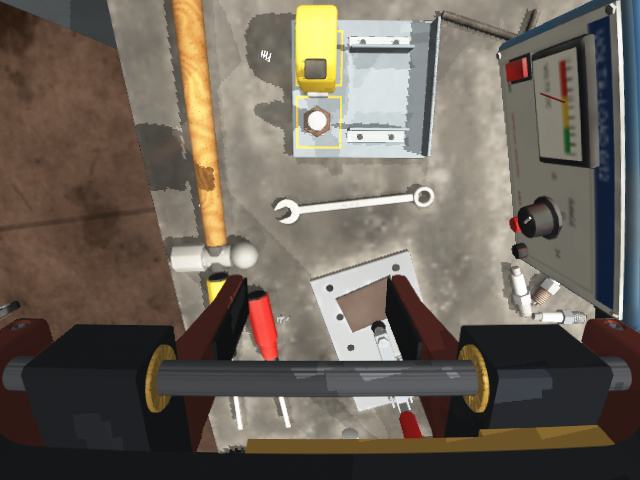

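View pics/t28.png

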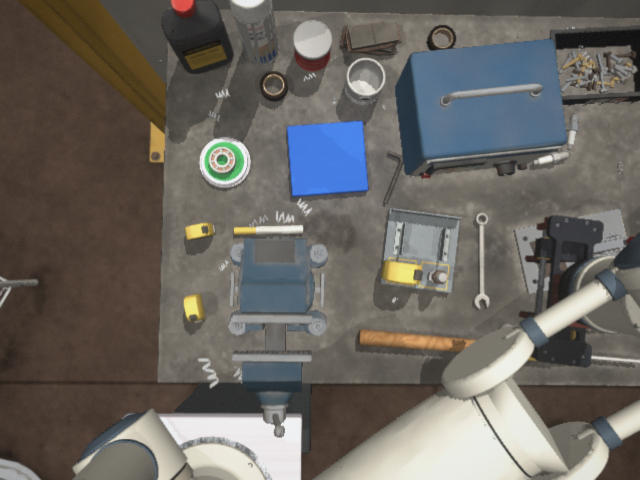

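View pics/s28.png

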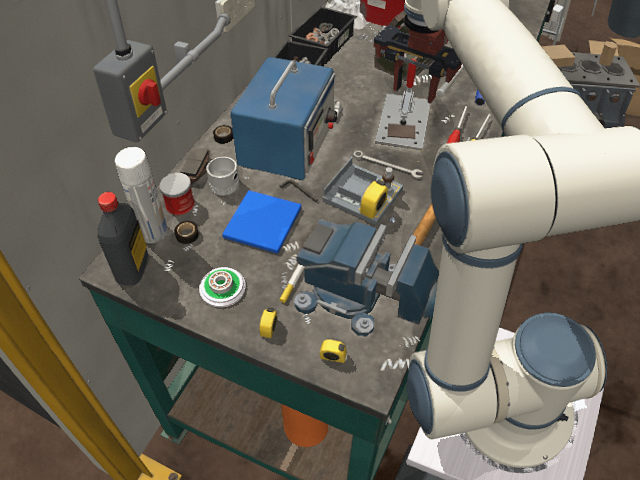

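Everything stands as asked. I'll compare the before and after top views numerically for tape and bolt, and check that the bearing is centred.

```bash
python3 - <<'E'
from h import *
t0=cv2.imread("pics/top0.png");t1=cv2.imread("pics/t28.png");s0=cv2.imread("pics/scene0.png");s1=cv2.imread("pics/s28.png")
t=cap("top");s=cap("scene")
def cen(im,lo,hi,box):
    x0,y0,x1,y1=box;m=mask(im[y0:y1,x0:x1],lo,hi);M=cv2.moments(m,True);return np.array([M["m10"]/M["m00"]+x0,M["m01"]/M["m00"]+y0]),M["m00"]
Y=((20,120,90),(35,255,255))
print("tape top",cen(t0,*Y,(378,256,424,290)),cen(t1,*Y,(378,256,424,290)))
print("tape scene",cen(s0,*Y,(355,175,390,220)),cen(s1,*Y,(355,175,390,220)))
def shift(a,b,box):
    x0,y0,x1,y1=box;f=lambda i:np.float32(cv2.cvtColor(i[y0:y1,x0:x1],cv2.COLOR_BGR2GRAY));return cv2.phaseCorrelate(f(a),f(b),cv2.createHanningWindow((x1-x0,y1-y0),cv2.CV_32F))
print("bolt top",shift(t0,t1,(425,258,453,292)),"scene",shift(s0,s1,(376,160,404,190)))
print("marker",shift(t0,t1,(225,215,310,245)),"hex",shift(t0,t1,(375,145,415,210)))
crop(t,195,130,255,195,9,"pics/t29.png");crop(t,370,200,480,305,7,"pics/t29r.png")
for c,im,b in((t,t1,(195,130,255,195)),(s,s1,(195,260,250,310))):
    x0,y0,x1,y1=b;m=np.zeros(im.shape[:2],np.uint8);m[y0:y1,x0:x1]=mask(im,(45,100,60),(80,255,255))[y0:y1,x0:x1]
    k=np.vstack([q for q in cv2.findContours(m,cv2.RETR_EXTERNAL,cv2.CHAIN_APPROX_NONE)[0] if cv2.contourArea(q)>20]);e=cv2.fitEllipse(cv2.convexHull(k));print("disc",e[0],onz(c,[e[0]],.015))
E
```

```text
tape top (array([395.2262, 272.8571]), 252.0) (array([399.5737, 272.391 ]), 624.0)
tape scene (array([371.9382, 198.8264]), 599.0) (array([372.2283, 198.7767]), 600.0)
bolt top ((-0.31038896189545007, 0.2579056277543188), 1.0975992193928472) scene ((0.24037150233863613, 0.21180492264476847), 0.9339586544036865)
marker ((0.03437383054974674, -0.11888989933274985), 0.9429813794736509) hex ((-0.04612506455390886, 0.07030982334747193), 0.9600965837637584)
disc (223.76950073242188, 160.90565490722656) [[ 0.6095 -0.0113  0.015 ]]
disc (221.29058837890625, 283.5716247558594) [[ 0.6096 -0.0119  0.015 ]]
```

View pics/t29.png

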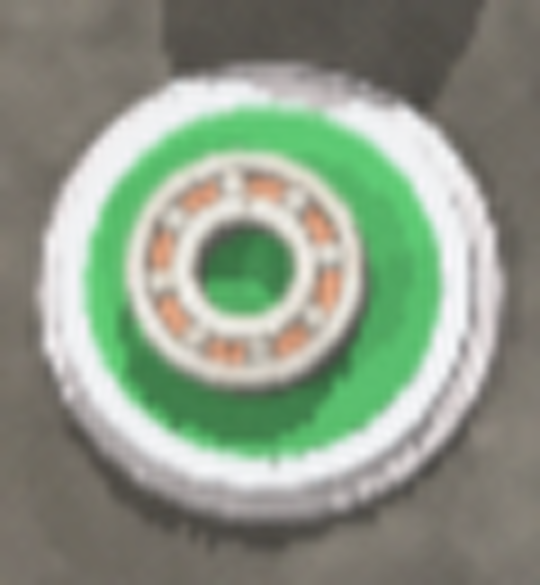

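View pics/t29r.png

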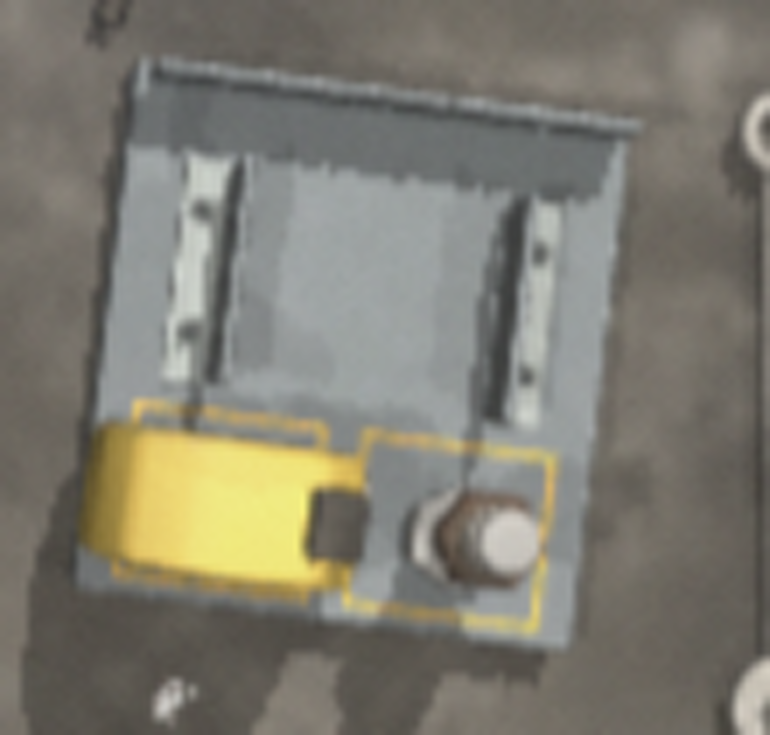

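The tape and bolt match the start view to within about 0.5 px. After parallax, the bearing centre is within about 1 mm of the disc centre. Marker and hex key are unmoved. Handing in.

```bash
python3 - <<'E'
from h import *
st();print(ticket.job_done())
E
```

```text
t 48.75 p [ 0.3952 -0.4856  0.2031] yhead -6.59 tilt [ 0.0002  0.     -1.    ] F [-0.0023 -0.5114 -0.1581] gap 0.07016664014755915 q [-0.9422  0.1633  1.1471  0.0002  1.8313 -0.8271]
the job is handed in; nothing more can be done
None
```

The job is done and handed in at 48.75 s, with no verdict reported. I stood the tape measure and then the bolt upright on the blue mat and laid the bearing flat on the green disc. After that I put the tape measure and the bolt back upright on their starting places.

**Last checks:**
- **Tape measure:** within about 0.3 px of its start position in the scene view. In the top view the start and end crops look the same.
- **Bolt:** within about 0.4 px of its start position in both the top and scene views.
- **Bearing:** lying flat, with its centre within about 1 mm of the disc centre.
- **Marker and hex key:** moved by no more than about 0.1 px.
- **Arm:** clear of everything, and no force I read at the end of a move was above about 8 N.

**What disagreed or failed:**
- The fingertips turned out to be about 19 mm short of the reported TCP. My first grip on the bolt therefore closed on the shank above the nut. I saw this from the 14 mm opening, let go without lifting, and gripped again lower on the nut.
- For the same reason, the first grip on the tape measure was shallower than planned, but it held.
- The nut's top measured 51 to 61 mm above the bench, against 60 mm from the text.
- My colour check of the tape measure in the top view failed because the lighting differed between the two pictures (252 px of yellow at the start, 624 px at the end), so I relied on the other two comparisons.

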